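Grease the saw's drive housing

TASK

Pry up the dust cover on the grey drive housing with the blade of the flat opener, not with the gripper, swing it open to about upright or further, and lay the opener flat on the bench. Then take the grease gun from its stand, push its coupler squarely onto the tilted nipple until the collar snaps down, and finish there: still gripping the gun and pressing it against the spring. Leave the other things on the bench where they are.

Things in the scene. Friction and masses are not known exactly. Their poses are not given: they have to be found in the camera images.
- opener_grip (a point): centre of the handle of the flat-bladed opener, which lies on the bench: dark wooden handle 90 mm long (x), 22 mm wide (y), 26 mm high (z), resting on the bench, so this point is 13 mm up. Its x axis points along the tool to the blade. Weight about 0.12 kg, balanced 6 mm ahead of this point
- opener_tip (a point): end of the opener's steel blade, mid-thickness, 125 mm ahead of the handle's centre at the same height. The blade is 80 mm long, 16 mm wide, 3 mm thick and lies flat (thickness along z)
- cover_hinge (a point): middle of the dust cover's hinge on the grey drive housing (fixed), 47 mm above the bench, 2 mm above the housing's flat top. Its frame is the housing's: x from the tab to the hinge (away from the robot, give or take 20 degrees), y along the hinge, z up. The housing's front face is 86 mm to -x of here, its back 24 mm to +x, its sides 55 mm either way; its foot, 10 mm high, 20 mm wider each side
- cover_tab (a point): middle of the free edge of the sheet-aluminium dust cover's pry tab, on its underside; moves with the cover. Shut, it is 96 mm to -x of the hinge and 5 mm above it. The tab (40 mm wide, 3 mm thick) runs 24 mm from this edge back to the cover's front wall; 10 mm of it overhang the housing's front, the rest has a 7 mm gap below. The cover, 72 x 66 x 42 mm high, open below, hides the nipple
- cover (a joint): angle of the dust cover: 0 shut, grows as the tab swings up and back about the hinge, stop at 2.0 rad. The hinge is stiff and stays where it is left; lifting it takes about 2 N at the tab
- nipple_tip (a point): tip of the grease nipple under the cover, 38 mm to -x of the hinge and 29 mm above it; its z axis is the nipple's axis, pointing outward, tilted 25 degrees from vertical towards the housing's front (-x). The brass pin, 10 mm thick, coned to 4 mm over its last 6 mm, stands 14 mm out of a round steel collar 26 mm across, on which the gun's coupler presses
- collar (a joint): how far the spring collar round the nipple is pushed in along the nipple's axis: 0 free, 0.009 m at its stop. It resists with about 13 N until it starts to give, then snaps over: the push needed falls steadily to about 6 N near the stop. It springs back when let go
- gun_grip (a point): centre of the black round grip (28 mm thick, 62 mm long) of the push-type grease gun. The gun's z axis runs from its coupler up to its grip. It stands upright, coupler down, in a hole in a wooden stand (85 x 85 mm, 42 mm high, fixed): this point is then 118 mm above the bench, the gun's top 149 mm. Below the grip, a barrel 44 mm across and 45 mm long rests on the stand. About 0.28 kg
- gun_mouth (a point): centre of the mouth of the gun's coupler, 106 mm below the grip's centre on the gun's axis. The coupler is a steel tube 30 mm long, 22 mm outside, with a 14 mm bore. It first meets the collar when the mouth is 14 mm past the nipple's tip
- offcut_a: small pale wooden offcut, 24 x 24 x 22 mm; not needed. Origin at its underside
- offcut_b: small pale wooden offcut, 34 x 24 x 20 mm; not needed. Origin at its underside
- wax_tin: round dark tin, 70 mm across, 50 mm high; not needed. Origin at its underside
- brush: wooden-handled hand brush, lying; not needed. Origin at its underside
- square: try square, lying: wooden stock 90 x 20 x 18 mm with a steel blade 130 x 30 mm; not needed. Origin at its underside
- tape: grey tape measure case, 65 x 35 x 60 mm; not needed. Origin at its underside
- push_block: flat wooden block, 100 x 60 x 25 mm; not needed. Origin at its underside
Things that resemble listed ones, but are neither listed nor needed, are in the scene too. Of the things like the part that bears opener_grip, leave any that is turquoise or yellow; of the rest the larger one is meant.

How it is judged:
By the outcome, as a careful person would: the job done as asked, in the order asked, and still so for the second after the job is handed in, while the arm keeps its last pose, push and grip.
It also fails if it takes over 72 s, if anything falls off the work surface, if the arm or the gripper's body presses on something with over 40 N, if the wrist force passes 120 N, or if a joint passes its speed limit or range.

ROBOT

A 6-joint arm with a two-finger parallel gripper is mounted at the origin on the work surface. World frame = base frame: x ahead of the robot, y to its left, z up, the work surface at z = 0. Lengths are in mm, angles in rad, forces in N, time in s.
With the tool pointing down it reaches from about 275 to 750 mm from the base axis. Payload 10.2 kg.
Tool frame: the origin (TCP) lies midway between the tips of the shut fingers; the grasp point (between the pads) lies grasp_offset behind it (grasp_offset is the distance from the TCP to the grasp point, in mm); x points along the fingers, z is the direction in which the jaws open and shut, and the axes are right-handed (so a half turn about x gives the same grasp; the last joint's range is limited). The gripper opens to 85 mm and grips with 20 to 120 N. Pads are 22 mm wide; open, the fingers measure 114 mm over their backs; the gripper's body (76 mm by 85 mm) begins 54 mm behind the grasp point. The pads swing forward as they close: fully open they stand 13 mm farther back than shut.
Start: joints at [-1.413, 0.313, 1.498, -0, 1.331, -0.223], TCP at [195.111, -487.404, 231.294] pointing down, gripper open.
Joint ranges: [-2.94, 2.94], [-0.97, 2.17], [0.19, 2.56], [-1.23, 4.37], [0.02, 3.11], [-2.88, 2.88]. Speed limits (rad/s): [2.39, 2.39, 3.01, 3.14, 3.14, 3.14].

INTERFACE

Orientations are given as a unit quaternion [w, x, y, z].
In Python, from rig import sense, capture, calibration, finish_job, grasp_offset gives the robot as it stands.
- The arm moves only by the shell command python3 -m jog 'ROWS' [FORCE]. ROWS is JSON, a list of rows, each an object with "linear": the shift along the tool's x, y, z scaled (see below), a list of three; "rotation": the turn, a rotation vector about the tool's x, y, z scaled (see below), a list of three; "grip": the finger opening in mm, from 0 to 85.4. A call has 1 to 20 rows; each row is the pose to reach, as a shift and turn from the pose measured when the call began, along the tool's axes at that moment; what a row does not reach only later rows make up. The controller multiplies each number of a shift by 0.3 m and each number of a turn by 0.5 rad. A row lasts 1/12 s, in which the tool goes at most 41.7 mm and 7.16 degrees, less where a joint would pass 70% of its speed; a pose out of reach is approached as far as the arm can. A call with a number of a shift or a turn outside -1 to 1 is refused whole. A call with a gripper value outside its range is refused whole. The fingers move at their own pace and stop on an object; FORCE is the grip in N (left out, the last holds). Time passes only in rows, so rows that repeat a pose let the fingers close. It gives the time, the measured TCP pose, the force and the opening at its end, in the units of the state.
- sense(): the state, without advancing time (a new reading comes with each control period).
- capture(name): name is "side" or "top"; returns (picture, depth): 384x512x3 uint8, red, green, blue; 384x512 float32, mm along the optical axis (not along the pixel's ray), 0 where there is no reading.
- calibration(name): a dict with "intrinsics" (3x3 intrinsics, pixels), "world_from_camera" (4x4, takes a point from camera to world coordinates). Camera axes: x right, y up, looking along -z (the intrinsics and any distortion apply to the point x, -y, -z); pixel columns grow to the right and rows downward; lengths in mm; the calibration is good to about 2 mm. A picture is of the moment at which its call begins. calibration takes no time and is no camera call.
- finish_job(): hands the job in, once; it reports no verdict.
The state is a dict: "time_s": time; "joints": joint angles; "dq": joint speeds; "tau": joint torques, N m; "eef_pos": TCP position; "ee_rot": TCP orientation; "force": force on the tool from outside, world axes, zero at the start; "wrist_torque": the same for the moment, N m; "grip_width": opening from 0.0 (shut) to 1.0 (fully open).
Only numpy, scipy, OpenCV 4.12 (cv2) and the standard library are available. Lean on these libraries where they do the work, as an engineer would, in place of code of your own. Each camera call takes 0.05 s, during which the arm holds its last target.

## Working session

There is one attempt and no reset: what is moved stays moved. The work goes in short steps, Python scripts to look and compute and a shell command to move; the robot and the scene stay as the last step left them, time stands still between calls to the robot, and variables do not carry over. Pictures are saved under pics/ and viewed, and the job is handed in when it is done.

```bash
mkdir -p pics; ls; cat > h.py <<'E'
import numpy as np, cv2
from rig import sense, capture, calibration, finish_job, grasp_offset
from scipy.spatial.transform import Rotation as R
def grab(n,tag):
    p,d=capture(n); cv2.imwrite(f'pics/{tag}_{n}.png',p[:,:,::-1]); np.savez(f'pics/{tag}_{n}.npz',p=p,d=d); return p,d
def load(n,tag):
    z=np.load(f'pics/{tag}_{n}.npz'); return z['p'],z['d']
def ray(n,u,v):
    c=calibration(n);K=np.array(c['intrinsics']);T=np.array(c['world_from_camera'])
    q=np.linalg.inv(K)@np.array([u,v,1.0]); d=np.array([q[0],-q[1],-1.0])
    return T[:3,3],T[:3,:3]@d
def onz(n,u,v,z):
    o,d=ray(n,u,v); return o+d*(z-o[2])/d[2]
def pt(n,u,v,depth):
    o,d=ray(n,u,v); return o+d*depth
def cloud(n,d):
    c=calibration(n);K=np.array(c['intrinsics']);T=np.array(c['world_from_camera'])
    v,u=np.mgrid[:d.shape[0],:d.shape[1]]
    q=np.stack([u,v,np.ones_like(u)],-1)@np.linalg.inv(K).T
    return (q*[1,-1,-1]*d[...,None])@T[:3,:3].T+T[:3,3]
def proj(n,P):
    c=calibration(n);K=np.array(c['intrinsics']);T=np.array(c['world_from_camera'])
    q=np.linalg.inv(T)@np.append(P,1); q=q[:3]*[1,-1,-1]; q=K@q; return q[:2]/q[2]
def tool():
    s=sense(); q=s['ee_rot']; return np.array(s['eef_pos']),R.from_quat([q[1],q[2],q[3],q[0]])
def go(P,Rm):
    "relative move numbers (scaled) to TCP pose P, rotation Rm"
    p,r=tool(); l=r.inv().apply(np.array(P)-p)/300; w=(r.inv()*Rm).as_rotvec()/0.5
    print('linear',l.round(4).tolist(),'rotation',w.round(4).tolist(),'dist',np.linalg.norm(l)*300,'deg',np.degrees(np.linalg.norm(w)*.5))
E
python3 - <<'E'
from h import *
for n in('side','top'):
    grab(n,'a'); c=calibration(n); print(n,c)
print(sense(),grasp_offset)
E
```

```text
pics
side {'intrinsics': array([[455.30351344,   0.        , 252.80993849],
       [  0.        , 455.30351344, 192.17860671],
       [  0.        ,   0.        ,   1.        ]]), 'world_from_camera': array([[ 9.66573706e-01,  2.00012557e-01, -1.60406506e-01,
         3.14367590e+02],
       [-2.56270751e-01,  7.34698531e-01, -6.28126875e-01,
        -8.65822316e+02],
       [-7.78283800e-03,  6.48238417e-01,  7.61397650e-01,
         1.17659857e+03],
       [ 0.00000000e+00,  0.00000000e+00,  0.00000000e+00,
         1.00000000e+00]])}
top {'intrinsics': array([[356.02914764,   0.        , 256.66969125],
       [  0.        , 356.02914764, 189.82981736],
       [  0.        ,   0.        ,   1.        ]]), 'world_from_camera': array([[-2.39227649e-02,  9.98991954e-01, -3.79839107e-02,
         4.71355787e+02],
       [-9.99437388e-01, -2.47923044e-02, -2.25886937e-02,
        -2.08144400e+01],
       [-2.35076319e-02,  3.74221565e-02,  9.99023009e-01,
         1.30152158e+03],
       [ 0.00000000e+00,  0.00000000e+00,  0.00000000e+00,
         1.00000000e+00]])}
{'time_s': 0.1, 'joints': array([-1.41342675e+00,  3.13349012e-01,  1.49834173e+00, -3.65949125e-05,
        1.33096601e+00, -2.23395172e-01]), 'dq': array([ 0.00126946, -0.00080228, -0.00085207,  0.00065014, -0.00032623,
        0.00050545]), 'tau': array([ 2.58913868e-03, -4.12899005e+01, -2.60144609e+01, -2.47221396e-04,
        3.01656619e-03, -1.73736873e-05]), 'eef_pos': array([ 195.05353062, -487.18677918,  230.82263599]), 'ee_rot': array([ 0.58531853,  0.39661225,  0.58585108, -0.39608011]), 'force': array([ 0.24908398,  0.25700973, -0.12386269]), 'wrist_torque': array([-0.0040109 , -0.0060429 ,  0.07431216]), 'grip_width': 1.0005578709704173} 18.700000000000003
```

View pics/a_side.png

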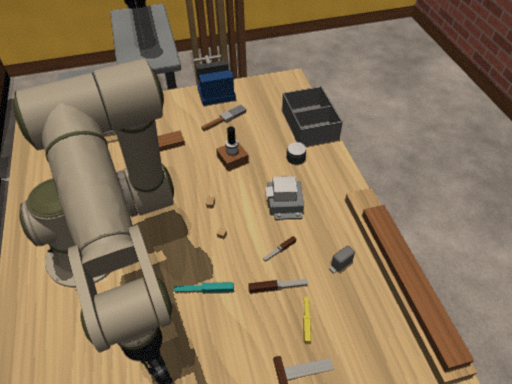

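View pics/a_top.png

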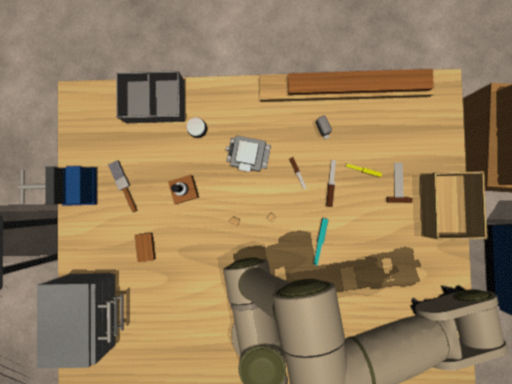

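Side view: the opener candidates are dark (265,286), smaller dark (285,245), turquoise (215,288), yellow (307,320), and the try square (300,370). In the top view they are at (330,185), (297,172), (320,240), (363,170) and (399,185). The description points to the larger dark one at top (330,185). The housing is at top (248,153) and the gun at (182,188).

```bash
python3 - <<'E'
from h import *
p,d=load('top','a'); q,e=load('side','a')
a=cv2.resize(p[130:220,270:390],None,fx=4,fy=4,interpolation=cv2.INTER_CUBIC)[:360,:480]
b=cv2.resize(q[225:315,230:350],None,fx=4,fy=4,interpolation=cv2.INTER_CUBIC)
o=cv2.resize(np.hstack([a,b]),(800,300)); cv2.imwrite('pics/c1.png',o[:,:,::-1])
a=cv2.resize(p[130:180,220:280],None,fx=6,fy=6,interpolation=cv2.INTER_CUBIC)
b=cv2.resize(q[165:225,255:315],None,fx=5,fy=5,interpolation=cv2.INTER_CUBIC)
c=cv2.resize(p[168:208,160:205],None,fx=6,fy=6,interpolation=cv2.INTER_CUBIC)
a=a[:300,:360]
c=np.pad(c,((0,60),(0,0),(0,0)))
o=np.hstack([a,b]); 
o=cv2.resize(o,(792,360)) if 0 else o
cv2.imwrite('pics/c2.png',o[:,:,::-1])
# mask dark handle
def pca(m,n,z):
    v,u=np.nonzero(m); P=np.array([onz(n,x,y,z) for x,y in zip(u,v)])[:,:2]
    c=P.mean(0); w,V=np.linalg.eigh(np.cov((P-c).T)); 
    ext=[np.ptp((P-c)@V[:,i]) for i in(0,1)]
    mid=c+sum(V[:,i]*( ((P-c)@V[:,i]).max()+((P-c)@V[:,i]).min())/2 for i in(0,1))
    return len(u),c,mid,V[:,1],ext
for n,im,box in(('top',p,(318,345,155,215)),('side',q,(240,315,272,300))):
    hsv=cv2.cvtColor(im,cv2.COLOR_RGB2HSV)
    m=np.zeros(im.shape[:2],bool); x0,x1,y0,y1=box
    m[y0:y1,x0:x1]=True
    dark=m&(im.max(2)<95)
    grey=m&(hsv[...,1]<60)&(im.max(2)>90)
    print(n,'handle',pca(dark,n,20))
    print('blade',pca(grey,n,14))
for n,e_ in(('top',d),('side',e)):
    C=cloud(n,e_)
    print(n,'depth pts',C[185,330] if n=='top' else C[286,265])
E
```

```text
top handle (118, array([ 494.99690461, -252.06173174]), array([ 495.95219945, -252.32851484]), array([-0.99135589,  0.13120023]), [np.float64(19.526811061629708), np.float64(75.67835955882542)])
blade (101, array([ 576.08972585, -264.91323781]), array([ 578.02011556, -266.13161719]), array([-0.99394086,  0.1099162 ]), [np.float64(18.442176871549457), np.float64(86.86647225231354)])
side handle (320, array([ 505.21594106, -261.27049011]), array([ 536.02131855, -267.93860184]), array([-0.97922876,  0.20275856]), [np.float64(35.00303871499027), np.float64(162.96677664803605)])
blade (158, array([ 579.60605403, -265.25350228]), array([ 580.74673993, -264.00925215]), array([-0.98458777,  0.17489116]), [np.float64(21.67178041133624), np.float64(86.06303726904198)])
top depth pts [ 530.72517401 -254.67954997   23.46258853]
side depth pts [ 501.32328036 -260.28558944   22.94834845]
```

View pics/c1.png

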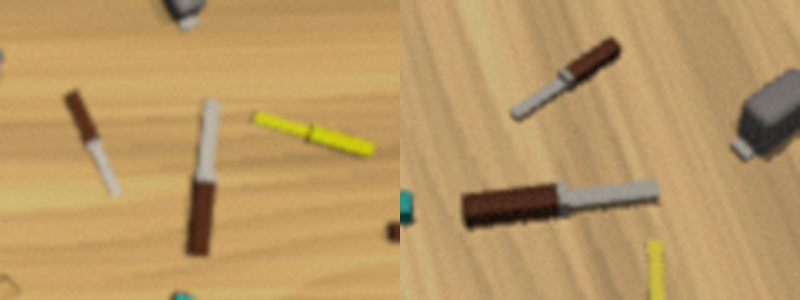

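View pics/c2.png

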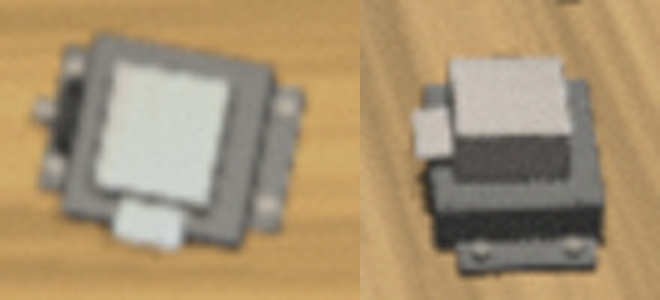

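The crops confirm the choice: the large dark-handled opener, with its handle toward the robot. The tab of the cover faces the robot. Next I measure poses from both views.

```bash
python3 - <<'E'
from h import *
import cv2
def rect(P):
    (c,s,a)=cv2.minAreaRect(P.astype(np.float32)); return np.round(c,1),np.round(s,1),round(a,1)
for n in('top','side'):
    p,d=load(n,'a'); C=cloud(n,d); h=cv2.cvtColor(p,cv2.COLOR_RGB2HSV)
    ok=d>0
    X,Y,Z=C[...,0],C[...,1],C[...,2]
    flat=ok&(abs(X-450)<60)&(abs(Y+100)<60); print(n,'bench z',np.median(Z[flat]),Z[flat].std())
    reg=ok&(X>430)&(X<640)&(Y>-300)&(Y<-225)
    H=reg&(p.max(2)<110)&(h[...,1]>80)&(Z>8)
    B=reg&(h[...,1]<60)&(Z>4)&(p.max(2)>110)
    for nm,m in(('handle',H),('blade',B)):
        P=C[m]; print(nm,len(P),P.mean(0).round(1),rect(P[:,:2]),np.percentile(P[:,2],[5,50,95]).round(1))
    reg=ok&(X>500)&(X<740)&(Y>-80)&(Y<130)
    for nm,lo,hi in(('coverTop',80,105),('tab',49,62),('housTop',40,49),('foot',6,14)):
        m=reg&(Z>lo)&(Z<hi)&(h[...,1]<70); P=C[m]
        print(nm,len(P),P.mean(0).round(1),rect(P[:,:2]),np.percentile(P[:,2],[5,50,95]).round(1))
    reg=ok&(X>430)&(X<620)&(Y>140)&(Y<320)
    for nm,lo,hi in(('gtop',135,160),('barrel',80,90),('stand',36,46)):
        m=reg&(Z>lo)&(Z<hi); P=C[m]
        if len(P)>3: print(nm,len(P),P.mean(0).round(1),rect(P[:,:2]),np.percentile(P[:,2],[5,50,95]).round(1))
E
```

```text
top bench z -1.185235011458417 4.229487328834968
handle 131 [ 495.  -251.6   23.9] (array([ 495.8, -252.6]), array([20.2, 75.5]), 82.7) [17.6 24.2 29. ]
blade 101 [ 576.1 -264.7   15. ] (array([ 577.8, -263.9]), array([19.3, 87.3]), 84.0) [10.5 13.7 24.2]
coverTop 410 [649.   38.5  88.6] (array([649.3,  38.5]), array([66.5, 72.9]), 77.6) [84.3 88.6 92.7]
tab 98 [612.   50.4  54.5] (array([645.4,  36.4]), array([108.8, 104.3]), 21.3) [49.7 54.8 59. ]
housTop 425 [655.6  37.4  43.8] (array([653.4,  43.5]), array([121.3, 107.1]), 77.9) [40.6 43.7 47.7]
foot 133 [6.473e+02 6.000e-01 9.200e+00] (array([650. ,  37.6]), array([148.5, 102.3]), 78.1) [ 6.5  9.2 12.5]
gtop 61 [529.8 272.9 146.3] (array([529.5, 272.9]), array([24.9, 23.4]), 90.0) [139.8 147.1 150.4]
barrel 63 [527.9 266.9  85.6] (array([529.5, 269.8]), array([36.6, 43.3]), 74.8) [81.5 85.5 89.1]
stand 372 [528.8 269.5  40.6] (array([530.3, 274. ]), array([84.9, 86. ]), 15.3) [37.1 40.5 44.4]
side bench z -0.2664161718780633 4.483966040599793
handle 263 [ 495.  -258.7   22.6] (array([ 495.3, -256.3]), array([27.6, 80.4]), 83.5) [10.6 24.  28.5]
blade 143 [ 578.8 -265.1   14.8] (array([ 579.3, -265.6]), array([17.7, 86.8]), 82.1) [10.2 13.6 25.9]
coverTop 392 [646.9  33.1  89.1] (array([648. ,  35.6]), array([69. , 72.7]), 77.9) [83.9 89.3 93.9]
tab 146 [621.9  28.   55.5] (array([641.8,  25.3]), array([ 83.6, 110.8]), 82.6) [49.4 55.8 60.9]
housTop 352 [654.1  12.1  44.3] (array([651.8,  33.8]), array([111.5, 109.8]), 77.6) [41.1 44.3 47.9]
foot 152 [643.1 -25.7  10.1] (array([639.3, -24.7]), array([ 27.4, 103.9]), 76.7) [ 6.9 10.  13.7]
gtop 57 [528.7 268.1 145.7] (array([529.4, 269.7]), array([32.8, 23.8]), 74.3) [137.6 147.1 150.2]
barrel 62 [527.3 263.6  85.4] (array([528.3, 269.4]), array([43.9, 42.1]), 78.7) [81.1 85.6 89.2]
stand 270 [527.4 261.6  41.1] (array([529.3, 273. ]), array([87.4, 92.2]), 14.0) [37.  41.2 45.1]
```

```bash
cat >> h.py <<'E'
def down(yaw,pitch=0,flip=1):
    "tool with fingers down, forward axis f at yaw(deg), pitched up by pitch(deg): fingers tilt forward. jaw axis = flip*left"
    a=np.radians(yaw); f=np.array([np.cos(a),np.sin(a),0]); l=np.array([-np.sin(a),np.cos(a),0]); b=np.radians(pitch)
    x=np.sin(b)*f-np.cos(b)*np.array([0,0,1.]); z=flip*l; y=np.cross(z,x)
    return R.from_matrix(np.stack([x,y,z],1))
E
python3 - <<'E'
from h import *
p,r=tool(); print(r.as_matrix().round(2))
for f in(1,-1): go((495,-254,90),down(-7.2,0,f))
# tab check
for n in('top','side'):
    print(n,'tab edge px',proj(n,(589.7,50,55)),'hinge',proj(n,(683.5,29.7,47)))
E
```

```text
[[-0.    0.93  0.37]
 [ 0.    0.37 -0.93]
 [-1.    0.   -0.  ]]
linear [0.47, 1.217, -0.3496] rotation [-5.2703, -0.0002, -0.0029] dist 405.1851098999632 deg 150.98329196151636
linear [0.47, 1.217, -0.3496] rotation [1.0129, -0.0021, 0.0001] dist 405.1851098999632 deg 29.016774986292855
top tab edge px [244.06528029 169.96518324] hinge [249.31776215 143.65693106]
side tab edge px [265.21994396 191.91286347] hinge [294.6255383  192.32583113]
```

```bash
R='{"linear":[0.1,0.9,-0.26],"rotation":[0.98,0,0],"grip":55}'; true; python3 -m jog '[{"linear":[0.1,0.9,-0.26],"rotation":[0.98,0,0],"grip":55},{"linear":[0.1,0.9,-0.26],"rotation":[0.98,0,0],"grip":55},{"linear":[0.1,0.9,-0.26],"rotation":[0.98,0,0],"grip":55},{"linear":[0.1,0.9,-0.26],"rotation":[0.98,0,0],"grip":55},{"linear":[0.1,0.9,-0.26],"rotation":[0.98,0,0],"grip":55},{"linear":[0.1,0.9,-0.26],"rotation":[0.98,0,0],"grip":55},{"linear":[0.1,0.9,-0.26],"rotation":[0.98,0,0],"grip":55},{"linear":[0.1,0.9,-0.26],"rotation":[0.98,0,0],"grip":55},{"linear":[0.1,0.9,-0.26],"rotation":[0.98,0,0],"grip":55},{"linear":[0.1,0.9,-0.26],"rotation":[0.98,0,0],"grip":55}]'; python3 - <<'E'
from h import *
print(sense()['joints'].round(2),sense()['time_s'],sense()['grip_width']); go((495,-254,60),down(-7.2,0,-1))
E
```

```text
time_s: 0.93
eef_pos: [416.4, -314.6, 200.8]
ee_rot: [0.472, 0.526, 0.473, -0.526]
force: [-0.1, -1.1, 0.4]
grip_width: 0.64
[-0.87  0.33  1.55  0.    1.26  0.81] 0.9333 0.6401494854636641
linear [0.4692, 0.2389, -0.2285] rotation [0.0344, -0.0022, 0.0019] dist 172.20071403980248 deg 0.988533446547952
```

```bash
python3 -m jog '[{"linear":[0.47,0.239,-0.2285],"rotation":[0.034,0,0],"grip":55},{"linear":[0.47,0.239,-0.2285],"rotation":[0.034,0,0],"grip":55},{"linear":[0.47,0.239,-0.2285],"rotation":[0.034,0,0],"grip":55},{"linear":[0.47,0.239,-0.2285],"rotation":[0.034,0,0],"grip":55},{"linear":[0.47,0.239,-0.2285],"rotation":[0.034,0,0],"grip":55},{"linear":[0.47,0.239,-0.2285],"rotation":[0.034,0,0],"grip":55},{"linear":[0.47,0.239,-0.2285],"rotation":[0.034,0,0],"grip":55}]'; python3 - <<'E'
from h import *
p,d=grab('side','b'); cv2.imwrite('pics/b1.png',cv2.resize(p[200:330,200:360],None,fx=4,fy=4,interpolation=cv2.INTER_CUBIC)[:,:,::-1])
go((495,-254,3),down(-7.2,0,-1))
E
```

```text
time_s: 1.52
eef_pos: [494.6, -255.8, 60.8]
ee_rot: [0.467, 0.531, 0.467, -0.531]
force: [-0.1, -0.4, 0.7]
grip_width: 0.643
linear [0.195, -0.0004, -0.0069] rotation [-0.0032, 0.0012, -0.0026] dist 58.52912859183821 deg 0.12334965385645957
```

View pics/b1.png

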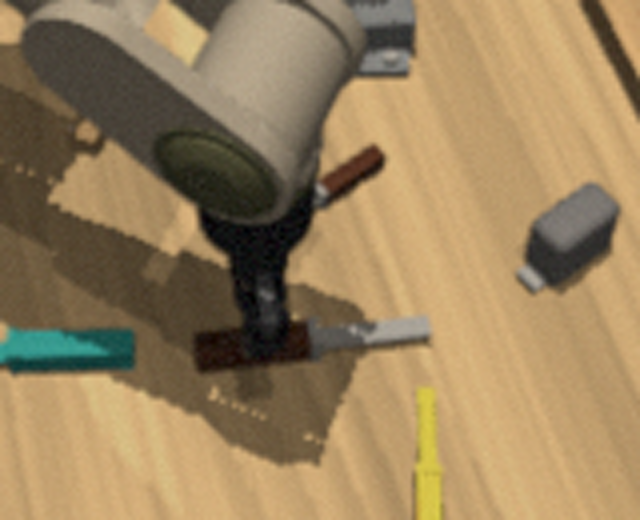

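The fingers straddle the handle, with the near finger at crop (265,340). Next I descend and grip.

```bash
python3 -m jog '[{"linear":[0.08,0,-0.007],"rotation":[0,0,0],"grip":50},{"linear":[0.14,0,-0.007],"rotation":[0,0,0],"grip":50},{"linear":[0.17,0,-0.007],"rotation":[0,0,0],"grip":50},{"linear":[0.185,0,-0.007],"rotation":[0,0,0],"grip":50},{"linear":[0.193,0,-0.007],"rotation":[0,0,0],"grip":45},{"linear":[0.193,0,-0.007],"rotation":[0,0,0],"grip":30},{"linear":[0.193,0,-0.007],"rotation":[0,0,0],"grip":20},{"linear":[0.193,0,-0.007],"rotation":[0,0,0],"grip":10},{"linear":[0.193,0,-0.007],"rotation":[0,0,0],"grip":10},{"linear":[0.193,0,-0.007],"rotation":[0,0,0],"grip":10},{"linear":[0.193,0,-0.007],"rotation":[0,0,0],"grip":10},{"linear":[0.193,0,-0.007],"rotation":[0,0,0],"grip":10},{"linear":[0.193,0,-0.007],"rotation":[0,0,0],"grip":10}]' 110; python3 - <<'E'
from h import *
s=sense();print(s['grip_width']*85.4,s['joints'].round(2))
P=np.array([683.5,29.7,0]);f=np.array([np.cos(np.radians(12.2)),-np.sin(np.radians(12.2)),0])
# handle centre target: tip 60 mm short of tab edge
print('edge',P-96*f)
go(tool()[0]+[0,0,120],down(-12.2,0,-1))
E
```

```text
time_s: 2.65
eef_pos: [495.6, -254.5, 5.0]
ee_rot: [0.468, 0.531, 0.466, -0.531]
force: [-1.8, -0.1, 6.3]
grip_width: 0.231
19.752912951819546 [-0.68  0.66  1.62 -0.    0.86  1.01]
edge [589.66807415  49.98718046   0.        ]
linear [-0.4, 0.0012, 0.0008] rotation [0.1715, 0.0035, -0.006] dist 120.0 deg 4.916737647909735
```

```bash
python3 -m jog '[{"linear":[-0.06,0,0],"rotation":[0,0,0],"grip":10},{"linear":[-0.15,0,0],"rotation":[0,0,0],"grip":10},{"linear":[-0.25,0,0],"rotation":[0.05,0,0],"grip":10},{"linear":[-0.33,0,0],"rotation":[0.17,0,0],"grip":10},{"linear":[-0.36,0,0],"rotation":[0.17,0,0],"grip":10},{"linear":[-0.36,0,0],"rotation":[0.17,0,0],"grip":10},{"linear":[-0.36,0,0],"rotation":[0.17,0,0],"grip":10}]' 110; python3 - <<'E'
from h import *
s=sense();print(s['grip_width']*85.4)
p,d=grab('side','d'); cv2.imwrite('pics/d1.png',cv2.resize(p[170:300,200:360],None,fx=4,fy=4,interpolation=cv2.INTER_CUBIC)[:,:,::-1])
q,e=grab('top','d')
C=cloud('side',d);X,Y,Z=[C[...,i] for i in range(3)]
h=cv2.cvtColor(p,cv2.COLOR_RGB2HSV)
m=(d>0)&(h[...,1]<60)&(p.max(2)>110)&(Z>90)&(X>530)&(X<650)&(Y<-200)
P=C[m];c=P.mean(0);print(len(P),c.round(1));u,S,V=np.linalg.svd(P-c);print(V[0].round(3),(((P-c)@V[0]).min(),((P-c)@V[0]).max()))
C=cloud('top',e);h=cv2.cvtColor(q,cv2.COLOR_RGB2HSV);X,Y,Z=[C[...,i] for i in range(3)]
m=(e>0)&(h[...,1]<60)&(q.max(2)>110)&(Z>90)&(X>530)&(X<650)&(Y<-200)&(Y>-320)
P=C[m];print(len(P),P.mean(0) if len(P) else 0)
if len(P)>9:
    c=P.mean(0);u,S,V=np.linalg.svd(P-c);print(V[0].round(3),(((P-c)@V[0]).min(),((P-c)@V[0]).max()))
print(tool()[0])
go((428.4,84.9,120),down(-12.2,0,-1))
E
```

```text
time_s: 3.23
eef_pos: [495.1, -254.1, 112.3]
ee_rot: [0.446, 0.55, 0.444, -0.55]
force: [-0.6, -0.0, -1.5]
grip_width: 0.232
19.772944091854015
218 [ 566.  -256.2  266.1]
[ 0.181 -0.13  -0.975] (np.float64(-162.70714726044858), np.float64(158.3430305372031))
57 [ 596.31166639 -271.83975389  137.29830977]
[-0.163  0.209  0.964] (np.float64(-27.21835986025446), np.float64(250.90799414553382))
[ 494.67182412 -253.78422857  111.25234325]
linear [-0.0296, -0.4526, -1.0576] rotation [0.0035, 0.0006, -0.0008] dist 345.2180222047041 deg 0.10396751263791391
```

View pics/d1.png

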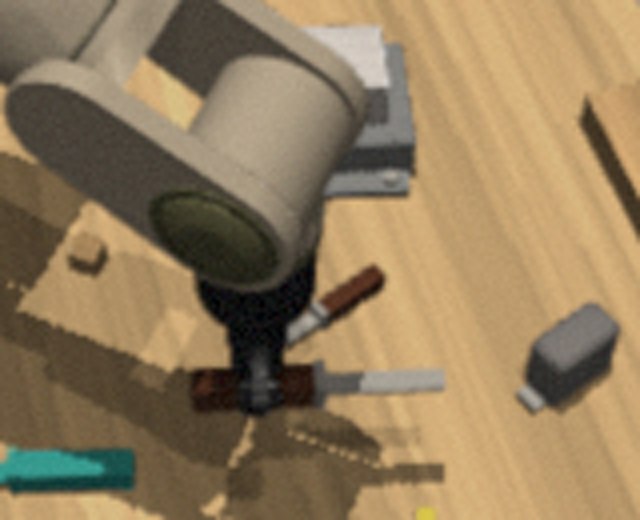

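```bash
python3 -m jog '[{"linear":[-0.03,-0.1,-0.12],"rotation":[0,0,0],"grip":10},{"linear":[-0.03,-0.18,-0.24],"rotation":[0,0,0],"grip":10},{"linear":[-0.03,-0.25,-0.38],"rotation":[0,0,0],"grip":10},{"linear":[-0.03,-0.32,-0.5],"rotation":[0,0,0],"grip":10},{"linear":[-0.03,-0.38,-0.62],"rotation":[0,0,0],"grip":10},{"linear":[-0.03,-0.44,-0.76],"rotation":[0,0,0],"grip":10},{"linear":[-0.03,-0.4526,-0.88],"rotation":[0,0,0],"grip":10},{"linear":[-0.03,-0.4526,-0.98],"rotation":[0,0,0],"grip":10},{"linear":[-0.03,-0.4526,-1.0],"rotation":[0,0,0],"grip":10},{"linear":[-0.03,-0.4526,-1.0],"rotation":[0,0,0],"grip":10},{"linear":[-0.03,-0.4526,-1.0],"rotation":[0,0,0],"grip":10}]'; python3 - <<'E'
from h import *
go((428.4,84.9,40.5),down(-12.2,0,-1))
E
```

```text
time_s: 4.25
eef_pos: [424.4, 67.7, 119.3]
ee_rot: [-0.445, -0.549, -0.445, 0.55]
force: [-0.5, 0.0, -1.3]
grip_width: 0.23
linear [0.2626, 0.0013, -0.0589] rotation [0.006, 0.0015, 0.0025] dist 80.73940743794537 deg 0.19236215438491414
```

```bash
python3 -m jog '[{"linear":[0.08,0,-0.058],"rotation":[0,0,0],"grip":10},{"linear":[0.18,0,-0.058],"rotation":[0,0,0],"grip":10},{"linear":[0.24,0,-0.058],"rotation":[0,0,0],"grip":10},{"linear":[0.262,0,-0.058],"rotation":[0,0,0],"grip":10},{"linear":[0.262,0,-0.058],"rotation":[0,0,0],"grip":10},{"linear":[0.262,0,-0.058],"rotation":[0,0,0],"grip":10}]'; python3 - <<'E'
from h import *
p,d=grab('side','e'); q,e=grab('top','e')
a=cv2.resize(p[150:250,180:310],None,fx=5,fy=5,interpolation=cv2.INTER_CUBIC); cv2.imwrite('pics/e1.png',a[:,:,::-1])
a=cv2.resize(q[120:220,200:300],None,fx=5,fy=5,interpolation=cv2.INTER_CUBIC); cv2.imwrite('pics/e2.png',a[:,:,::-1])
t=tool()[0];print(t); f=np.array([np.cos(np.radians(12.2)),-np.sin(np.radians(12.2)),0])
T=t+125*f+[0,0,8];print('tip exp',T,proj('side',T),proj('top',T))
E
```

```text
time_s: 4.75
eef_pos: [428.4, 83.8, 41.1]
ee_rot: [-0.444, -0.55, -0.445, 0.55]
force: [-0.0, 0.2, -1.1]
grip_width: 0.231
[428.72662443  84.15262212  41.72108935]
tip exp [550.90361122  57.73702256  49.72108935] [253.0315846  193.60906007] [242.21058375 181.13023336]
```

View pics/e1.png

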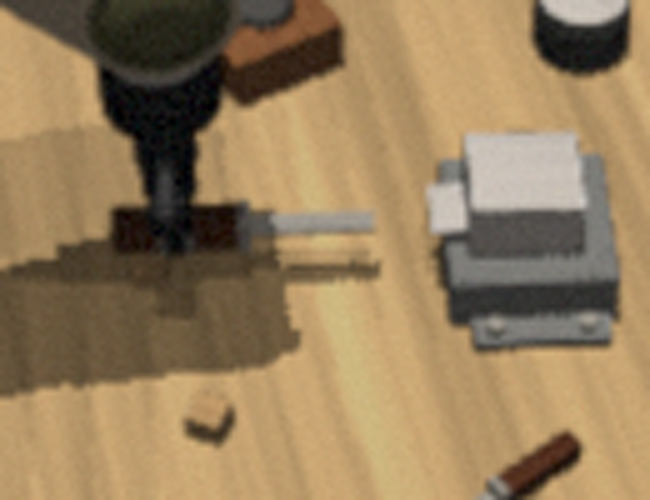

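View pics/e2.png

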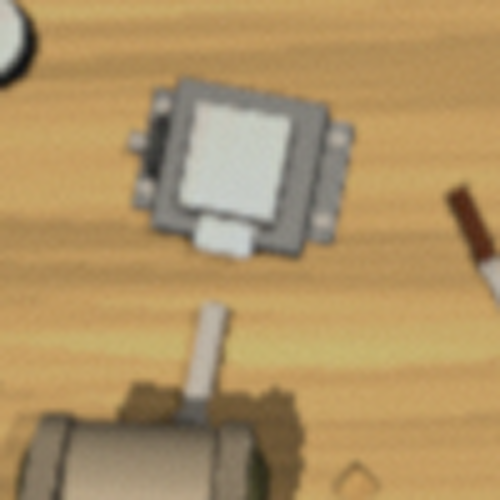

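```bash
cat >> h.py <<'E'
def tri(us,ut):
    A=[];b=[]
    for n,u in(('side',us),('top',ut)):
        o,d=ray(n,*u); d=d/np.linalg.norm(d); M=np.eye(3)-np.outer(d,d); A.append(M); b.append(M@o)
    return np.linalg.lstsq(np.vstack(A),np.hstack(b),rcond=None)[0]
E
python3 - <<'E'
from h import *
p,d=load('side','e'); q,e=load('top','e')
T=tri((254.4,194.3),(242.8,180.6)); E=tri((265.4,191.9),(244.8,170.8))
f=np.array([np.cos(np.radians(12.2)),-np.sin(np.radians(12.2)),0]);l=np.array([f[1]*-1,f[0],0])
for n,im in(('side',p),('top',q)):
    print(n)
print('tip',T,'edge(top surf z55)',E,'gap',(E-T)@f,(E-T)@l)
# blade depth height
for n,im,dd in(('side',p,d),('top',q,e)):
    C=cloud(n,dd);h=cv2.cvtColor(im,cv2.COLOR_RGB2HSV);X,Y,Z=[C[...,i] for i in range(3)]
    m=(dd>0)&(h[...,1]<60)&(im.max(2)>110)&(Z>25)&(Z<80)&(X>490)&(X<575)&(Y>30)&(Y<110)
    P=C[m];c=P.mean(0);u,S,V=np.linalg.svd(P[:,:2]-c[:2],full_matrices=False);k=(P-c)[:,:2]@V[0]
    print(n,len(P),c.round(1),V[0].round(3),k.min(),k.max(),'z slope',np.polyfit(P[:,0],P[:,2],1))
    m=(dd>0)&(h[...,1]<60)&(im.max(2)>150)&(Z>48)&(Z<63)&(X>580)&(X<620)&(Y>20)&(Y<80)
    P=C[m];print('tab z',len(P),np.median(P[:,2]),P.mean(0), 'minf',np.percentile((P-[683.5,29.7,0])@f,[2,5]))
E
```

```text
side
top
tip [553.85272071  55.546739    47.69491837] edge(top surf z55) [587.8285075   46.98167509  58.81851936] gap 35.018484415719044 -1.191703367750302
side 71 [521.9  63.9  49.6] [-0.984  0.18 ] -33.141601948745276 31.896658885101992 z slope [-1.61916183e-02  5.80464952e+01]
tab z 67 56.44800777758269 [601.33764394  49.10362743  56.46071252] minf [-95.3119098  -94.38167517]
top 77 [521.1  63.7  49.1] [-0.974  0.226] -32.18164028481069 31.60551136783918 z slope [2.66302539e-02 3.52225204e+01]
tab z 73 56.06770662260328 [601.36779546  48.6006356   56.04989162] minf [-95.10049948 -94.33494205]
```

```bash
python3 -m jog '[{"linear":[0,0.05,0],"rotation":[0,0,0],"grip":10},{"linear":[0,0.09,0],"rotation":[0,0,0],"grip":10},{"linear":[0,0.12,0],"rotation":[0,0,0],"grip":10},{"linear":[0,0.135,0],"rotation":[0,0,0],"grip":10},{"linear":[0,0.145,0],"rotation":[0,0,0],"grip":10},{"linear":[0,0.152,0],"rotation":[0,0,0],"grip":10},{"linear":[0,0.152,0],"rotation":[0,0,0],"grip":10}]'; python3 - <<'E'
from h import *
p,d=grab('side','f')
a=cv2.resize(p[150:250,180:310],None,fx=5,fy=5,interpolation=cv2.INTER_CUBIC); cv2.imwrite('pics/f1.png',a[:,:,::-1])
f=np.array([np.cos(np.radians(12.2)),-np.sin(np.radians(12.2)),0])
t,r=tool(); H=np.array([683.5,29.7,0])
print('tip s',(t-H)@f+127,'z',t[2]+6.5,sense()['force'])
E
```

```text
time_s: 5.43
eef_pos: [473.3, 74.6, 41.8]
ee_rot: [0.445, 0.55, 0.444, -0.55]
force: [-0.0, 0.1, -0.2]
grip_width: 0.228
tip s -88.20297415060992 z 48.25392905440702 [-0.51898773 -0.04064396 -1.18379125]
```

View pics/f1.png

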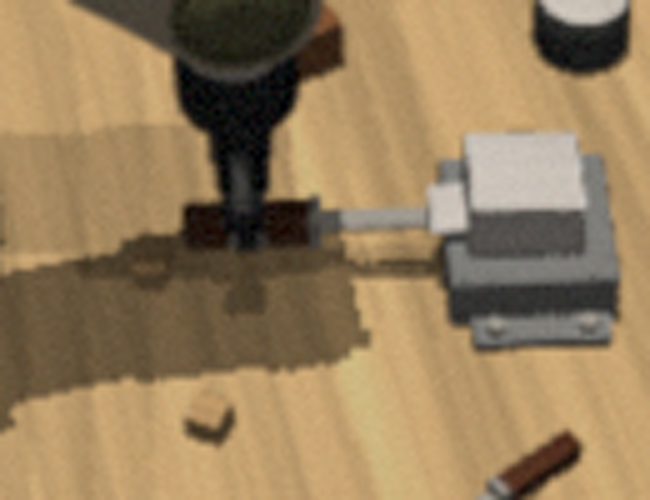

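The blade tip is under the tab: it disappears at crop (430,215) and there is no contact force. Next I work out the lifting arc.

```bash
cat > arc.py <<'E'
from h import *
import sys
# tip along arc, s/z plane of the housing; offsets of tip from TCP in tool: fwd 127, up 6.5
f=np.array([np.cos(np.radians(12.2)),-np.sin(np.radians(12.2)),0]);H=np.array([683.5,29.7,47.])
def way(rows,r=85,a=127,b=6.5,h=4):
    t,q=tool(); M=q.as_matrix(); y=M[:,1]; ph0=np.degrees(np.arctan2(y[2],y@f))
    lat=(t-H)-((t-H)@f)*f; lat[2]=0
    print('phi0',ph0,'lat',lat)
    for th,ph in rows:
        T=np.radians(th);P=np.radians(ph)
        s=-r*np.cos(T)+h*np.sin(T); z=r*np.sin(T)+h*np.cos(T)
        s-=a*np.cos(P)-b*np.sin(P); z-=a*np.sin(P)+b*np.cos(P)
        W=H+lat+s*f+np.array([0,0,z])
        print(th,ph,(M.T@(W-t)/300).round(3).tolist(),'rz',round(np.radians(ph-ph0)/.5,3))
E
python3 - <<'E'
from arc import *
way([(0,0),(5,0),(10,0),(15,0),(20,2),(25,5),(30,8),(35,11),(40,14),(45,17),(50,20)])
E
```

```text
phi0 0.02443714489190622 lat [-0.10825601 -0.50070386  0.        ]
0 0 [-0.009, 0.011, 0.0] rz -0.001
5 0 [-0.034, 0.013, 0.0] rz -0.001
10 0 [-0.058, 0.017, 0.0] rz -0.001
15 0 [-0.082, 0.024, 0.0] rz -0.001
20 2 [-0.09, 0.033, 0.0] rz 0.069
25 5 [-0.091, 0.046, 0.0] rz 0.174
30 8 [-0.09, 0.062, 0.0] rz 0.278
35 11 [-0.089, 0.082, 0.0] rz 0.383
40 14 [-0.086, 0.103, 0.0] rz 0.488
45 17 [-0.083, 0.128, 0.0] rz 0.593
50 20 [-0.078, 0.155, 0.0] rz 0.697
```

```bash
python3 -m jog '[{"linear":[0,0.011,0],"rotation":[0,0,0],"grip":10},{"linear":[-0.02,0.012,0],"rotation":[0,0,0],"grip":10},{"linear":[-0.034,0.013,0],"rotation":[0,0,0],"grip":10},{"linear":[-0.046,0.015,0],"rotation":[0,0,0],"grip":10},{"linear":[-0.058,0.017,0],"rotation":[0,0,0],"grip":10},{"linear":[-0.07,0.02,0],"rotation":[0,0,0],"grip":10},{"linear":[-0.082,0.024,0],"rotation":[0,0,0],"grip":10},{"linear":[-0.09,0.033,0],"rotation":[0,0,0.07],"grip":10},{"linear":[-0.091,0.046,0],"rotation":[0,0,0.174],"grip":10},{"linear":[-0.09,0.062,0],"rotation":[0,0,0.278],"grip":10},{"linear":[-0.09,0.062,0],"rotation":[0,0,0.278],"grip":10}]' 120; python3 - <<'E'
from arc import *
p,d=grab('side','g')
a=cv2.resize(p[150:250,180:310],None,fx=5,fy=5,interpolation=cv2.INTER_CUBIC); cv2.imwrite('pics/g1.png',a[:,:,::-1])
print(sense()['force'])
way([(30,8),(35,11),(40,14),(45,17),(50,20),(55,23),(60,26),(65,29),(70,32),(75,35)])
E
```

```text
time_s: 6.4
eef_pos: [490.7, 71.0, 68.9]
ee_rot: [0.482, 0.579, 0.405, -0.517]
force: [0.2, 0.1, -2.2]
grip_width: 0.232
[ 1.12010544 -0.75530237 -1.89136822]
phi0 7.949715604395989 lat [-0.0769555  -0.35593329  0.        ]
30 8 [0.001, 0.001, 0.0] rz 0.002
35 11 [0.005, 0.02, 0.0] rz 0.106
40 14 [0.01, 0.041, 0.0] rz 0.211
45 17 [0.017, 0.065, 0.0] rz 0.316
50 20 [0.026, 0.091, 0.0] rz 0.421
55 23 [0.036, 0.12, 0.0] rz 0.525
60 26 [0.048, 0.15, 0.0] rz 0.63
65 29 [0.061, 0.182, 0.0] rz 0.735
70 32 [0.076, 0.216, 0.001] rz 0.84
75 35 [0.093, 0.251, 0.001] rz 0.944
```

View pics/g1.png

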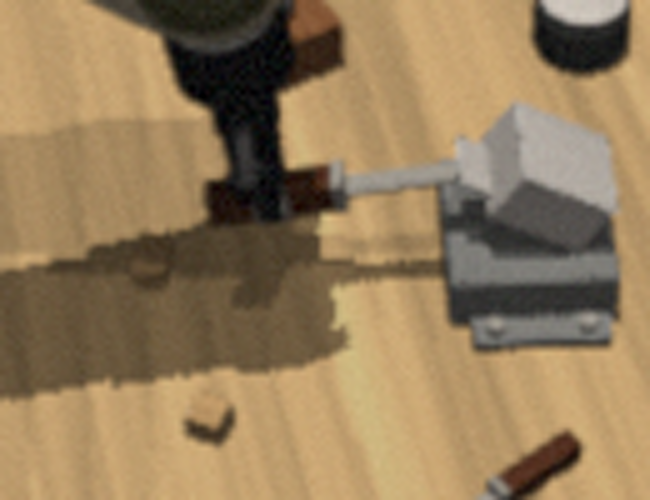

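The cover is lifting: the blade enters under the tab at crop (460,170) and the cover is tilted about 30°. I continue along the arc.

```bash
python3 -m jog '[{"linear":[0.002,0.01,0],"rotation":[0,0,0.05],"grip":10},{"linear":[0.005,0.02,0],"rotation":[0,0,0.106],"grip":10},{"linear":[0.01,0.041,0],"rotation":[0,0,0.211],"grip":10},{"linear":[0.017,0.065,0],"rotation":[0,0,0.316],"grip":10},{"linear":[0.026,0.091,0],"rotation":[0,0,0.42],"grip":10},{"linear":[0.036,0.12,0],"rotation":[0,0,0.525],"grip":10},{"linear":[0.048,0.15,0],"rotation":[0,0,0.63],"grip":10},{"linear":[0.061,0.182,0],"rotation":[0,0,0.735],"grip":10},{"linear":[0.076,0.216,0],"rotation":[0,0,0.84],"grip":10},{"linear":[0.076,0.216,0],"rotation":[0,0,0.84],"grip":10}]' 120; python3 - <<'E'
from arc import *
p,d=grab('side','i')
a=cv2.resize(p[130:230,200:330],None,fx=5,fy=5,interpolation=cv2.INTER_CUBIC); cv2.imwrite('pics/i1.png',a[:,:,::-1])
print(sense()['force'],sense()['joints'].round(2))
way([(75,34),(80,36),(85,38),(90,40),(95,42),(100,43),(105,44),(108,45)])
E
```

```text
time_s: 7.28
eef_pos: [556.8, 56.5, 54.4]
ee_rot: [0.579, 0.65, 0.276, -0.407]
force: [0.1, 0.2, -1.6]
grip_width: 0.225
[-1.60567575 -0.09320969 -1.3388621 ] [-0.07  0.44  1.99 -0.43  0.18  2.11]
phi0 31.85204320096875 lat [-0.11726972 -0.54239394  0.        ]
75 34 [0.021, 0.026, 0.0] rz 0.075
80 36 [0.045, 0.051, 0.0] rz 0.145
85 38 [0.071, 0.075, 0.0] rz 0.215
90 40 [0.098, 0.098, 0.0] rz 0.284
95 42 [0.128, 0.121, 0.0] rz 0.354
100 43 [0.151, 0.141, 0.0] rz 0.389
105 44 [0.177, 0.16, 0.0] rz 0.424
108 45 [0.195, 0.171, 0.0] rz 0.459
```

View pics/i1.png

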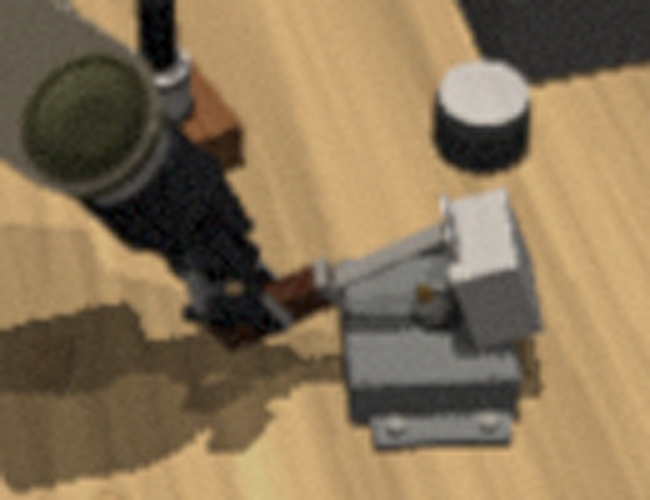

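```bash
python3 - <<'E'
from arc import *
way([(70,28),(71,25),(73,22),(76,20),(80,18),(85,16),(90,15),(95,15),(100,15),(104,15)])
E
```

```text
phi0 31.85204320096875 lat [-0.11726972 -0.54239394  0.        ]
70 28 [-0.031, 0.001, 0.0] rz -0.134
71 25 [-0.052, 0.007, 0.0] rz -0.239
73 22 [-0.071, 0.018, 0.0] rz -0.344
76 20 [-0.081, 0.034, 0.0] rz -0.414
80 18 [-0.088, 0.055, 0.0] rz -0.484
85 16 [-0.091, 0.08, 0.0] rz -0.553
90 15 [-0.085, 0.103, 0.0] rz -0.588
95 15 [-0.07, 0.123, 0.0] rz -0.588
100 15 [-0.054, 0.141, 0.0] rz -0.588
104 15 [-0.039, 0.155, 0.0] rz -0.588
```

Pitching up further would bring the fingers into the housing and joint 5 near its limit, so I lower the pitch while pushing on.

```bash
python3 -m jog '[{"linear":[-0.031,0.001,0],"rotation":[0,0,-0.134],"grip":10},{"linear":[-0.052,0.007,0],"rotation":[0,0,-0.239],"grip":10},{"linear":[-0.071,0.018,0],"rotation":[0,0,-0.344],"grip":10},{"linear":[-0.081,0.034,0],"rotation":[0,0,-0.414],"grip":10},{"linear":[-0.088,0.055,0],"rotation":[0,0,-0.484],"grip":10},{"linear":[-0.091,0.08,0],"rotation":[0,0,-0.553],"grip":10},{"linear":[-0.085,0.103,0],"rotation":[0,0,-0.588],"grip":10},{"linear":[-0.07,0.123,0],"rotation":[0,0,-0.588],"grip":10},{"linear":[-0.07,0.123,0],"rotation":[0,0,-0.588],"grip":10}]' 120; python3 - <<'E'
from arc import *
p,d=grab('side','j')
a=cv2.resize(p[130:230,200:330],None,fx=5,fy=5,interpolation=cv2.INTER_CUBIC); cv2.imwrite('pics/j1.png',a[:,:,::-1])
print(sense()['force'],sense()['joints'].round(2))
way([(95,15),(100,15),(105,15),(108,14)])
E
```

```text
time_s: 8.08
eef_pos: [577.5, 52.6, 92.6]
ee_rot: [0.513, 0.603, 0.369, -0.487]
force: [0.3, 0.3, -1.3]
grip_width: 0.23
[ 0.9163657  -0.77589398 -1.34203874] [-0.1   0.46  1.7  -0.04  0.72  1.71]
phi0 14.97677015461374 lat [-0.01782572 -0.08244721  0.        ]
95 15 [-0.0, -0.001, -0.0] rz 0.001
100 15 [0.01, 0.022, 0.0] rz 0.001
105 15 [0.023, 0.043, 0.0] rz 0.001
108 14 [0.024, 0.055, 0.0] rz -0.034
```

View pics/j1.png

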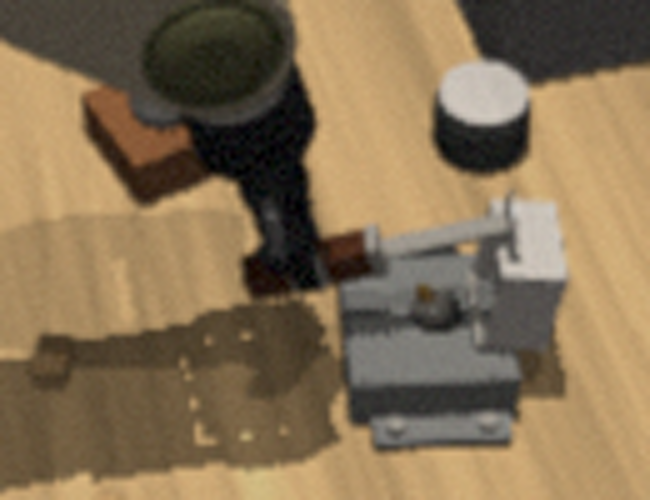

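```bash
python3 -m jog '[{"linear":[0.005,0.011,0],"rotation":[0,0,0],"grip":10},{"linear":[0.01,0.022,0],"rotation":[0,0,0],"grip":10},{"linear":[0.016,0.033,0],"rotation":[0,0,0],"grip":10},{"linear":[0.023,0.043,0],"rotation":[0,0,0],"grip":10},{"linear":[0.024,0.055,0],"rotation":[0,0,-0.034],"grip":10},{"linear":[0.024,0.055,0],"rotation":[0,0,-0.034],"grip":10},{"linear":[0.02,0.03,0],"rotation":[0,0,-0.034],"grip":10},{"linear":[0,-0.05,0],"rotation":[0,0,-0.1],"grip":10},{"linear":[-0.02,-0.15,0],"rotation":[0,0,-0.3],"grip":10},{"linear":[-0.04,-0.26,0],"rotation":[0,0,-0.5],"grip":10},{"linear":[-0.04,-0.35,0],"rotation":[0,0,-0.52],"grip":10},{"linear":[-0.04,-0.35,0],"rotation":[0,0,-0.52],"grip":10},{"linear":[-0.04,-0.35,0],"rotation":[0,0,-0.52],"grip":10}]' 120; python3 - <<'E'
from arc import *
p,d=grab('side','k'); q,e=grab('top','k')
a=cv2.resize(p[130:230,180:310],None,fx=5,fy=5,interpolation=cv2.INTER_CUBIC); cv2.imwrite('pics/k1.png',a[:,:,::-1])
a=cv2.resize(q[110:230,200:300],None,fx=5,fy=5,interpolation=cv2.INTER_CUBIC); cv2.imwrite('pics/k2.png',a[:,:,::-1])
print(sense()['force'],sense()['joints'].round(2),sense()['grip_width']);print(tool()[0])
go((495,-150,120),down(-7,0,-1))
E
```

```text
time_s: 9.22
eef_pos: [473.4, 74.8, 76.5]
ee_rot: [0.445, 0.55, 0.444, -0.549]
force: [-0.1, 0.4, 0.1]
grip_width: 0.23
[ 0.0903774  -0.30375917 -1.12113907] [-0.09  0.41  1.82 -0.    0.92  1.69] 0.22922784707867006
[474.88501032  74.44382533  76.98493858]
linear [-0.1425, 0.2221, 0.7177] rotation [-0.1758, 0.0006, -0.0066] dist 229.41215976754336 deg 5.03901394044278
```

View pics/k1.png

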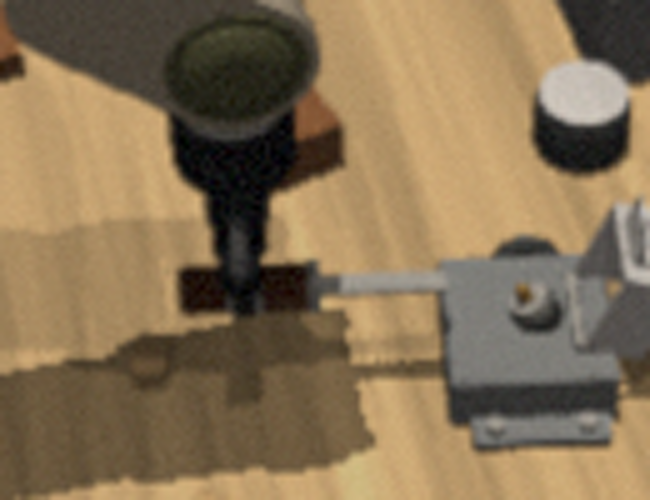

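View pics/k2.png

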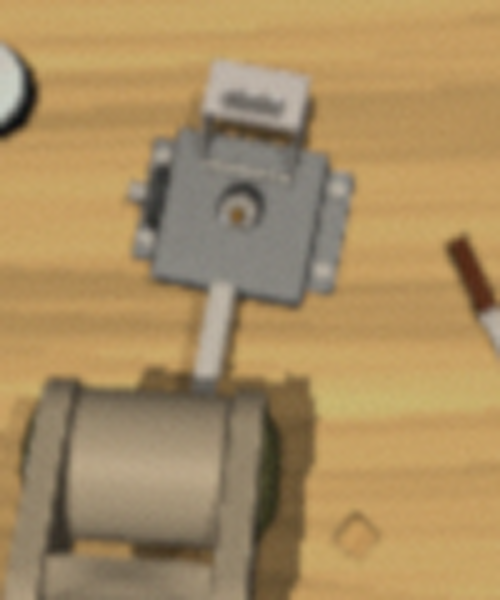

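```bash
python3 -m jog '[{"linear":[-0.1,0,0.06],"rotation":[0,0,0],"grip":10},{"linear":[-0.14,0.02,0.18],"rotation":[-0.05,0,0],"grip":10},{"linear":[-0.14,0.06,0.3],"rotation":[-0.1,0,0],"grip":10},{"linear":[-0.14,0.1,0.42],"rotation":[-0.17,0,0],"grip":10},{"linear":[-0.14,0.14,0.54],"rotation":[-0.17,0,0],"grip":10},{"linear":[-0.14,0.18,0.66],"rotation":[-0.17,0,0],"grip":10},{"linear":[-0.14,0.22,0.76],"rotation":[-0.17,0,0],"grip":10},{"linear":[-0.14,0.26,0.88],"rotation":[-0.17,0,0],"grip":10},{"linear":[-0.14,0.28,1.0],"rotation":[-0.17,0,0],"grip":10},{"linear":[-0.14,0.28,1.0],"rotation":[-0.17,0,0],"grip":10},{"linear":[-0.14,0.28,1.0],"rotation":[-0.17,0,0],"grip":10}]'; python3 - <<'E'
from h import *
print(tri((284.6,188.4),(247.4,152.6)))
go((496,-254,7),down(-7.2,0,-1))
E
```

```text
time_s: 10.23
eef_pos: [494.4, -238.3, 119.1]
ee_rot: [0.468, 0.532, 0.466, -0.53]
force: [0.1, 0.4, -1.4]
grip_width: 0.224
[649.39571422  36.02479355  69.65639174]
linear [0.3739, 0.0106, 0.0509] rotation [-0.0046, 0.0017, -0.0079] dist 113.2377337173713 deg 0.2660524130427954
```

```bash
python3 -m jog '[{"linear":[0.05,0.01,0.05],"rotation":[0,0,0],"grip":10},{"linear":[0.15,0.01,0.05],"rotation":[0,0,0],"grip":10},{"linear":[0.25,0.01,0.05],"rotation":[0,0,0],"grip":10},{"linear":[0.32,0.01,0.05],"rotation":[0,0,0],"grip":10},{"linear":[0.35,0.01,0.05],"rotation":[0,0,0],"grip":10},{"linear":[0.365,0.01,0.05],"rotation":[0,0,0],"grip":10},{"linear":[0.372,0.01,0.05],"rotation":[0,0,0],"grip":10},{"linear":[0.374,0.01,0.05],"rotation":[0,0,0],"grip":10},{"linear":[0.374,0.01,0.05],"rotation":[0,0,0],"grip":10}]'; python3 - <<'E'
from h import *
p,d=grab('side','l')
a=cv2.resize(p[225:325,210:340],None,fx=5,fy=5,interpolation=cv2.INTER_CUBIC); cv2.imwrite('pics/l1.png',a[:,:,::-1])
print(sense()['force'],tool()[0])
E
```

```text
time_s: 10.98
eef_pos: [496.5, -254.0, 8.1]
ee_rot: [0.469, 0.532, 0.465, -0.53]
force: [-0.2, 1.1, -1.1]
grip_width: 0.228
[ 0.33407739 -1.45141733 -0.13058281] [ 496.42424824 -254.00869503    8.09347422]
```

View pics/l1.png

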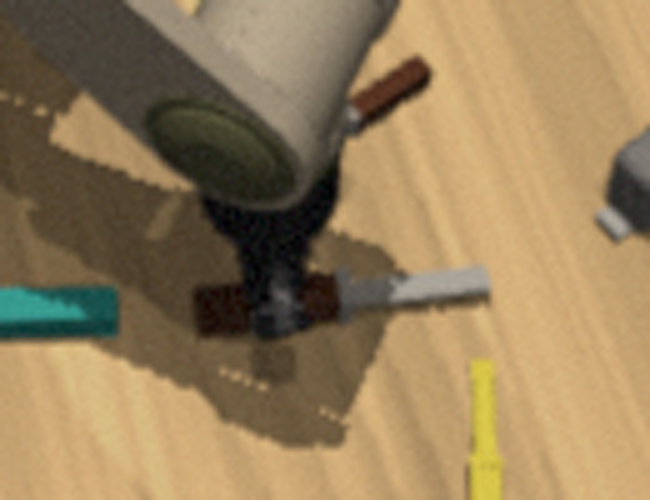

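```bash
python3 -m jog '[{"linear":[0.006,0,0],"rotation":[0,0,0],"grip":10},{"linear":[0.01,0,0],"rotation":[0,0,0],"grip":10},{"linear":[0.011,0,0],"rotation":[0,0,0],"grip":10},{"linear":[0.011,0,0],"rotation":[0,0,0],"grip":10},{"linear":[0.011,0,0],"rotation":[0,0,0],"grip":30},{"linear":[0.011,0,0],"rotation":[0,0,0],"grip":45},{"linear":[0.011,0,0],"rotation":[0,0,0],"grip":55},{"linear":[0.011,0,0],"rotation":[0,0,0],"grip":55},{"linear":[-0.05,0,0],"rotation":[0,0,0],"grip":60},{"linear":[-0.15,0,0],"rotation":[0,0,0],"grip":60},{"linear":[-0.27,0,0],"rotation":[0,0,0],"grip":60},{"linear":[-0.4,0,0],"rotation":[0,0,0],"grip":60},{"linear":[-0.52,0,0],"rotation":[0,0,0],"grip":60},{"linear":[-0.6,0,0],"rotation":[0,0,0],"grip":60},{"linear":[-0.65,0,0],"rotation":[0,0,0],"grip":60},{"linear":[-0.65,0,0],"rotation":[0,0,0],"grip":60}]'; python3 - <<'E'
from h import *
print(sense()['joints'].round(2))
p,d=grab('side','m');q,e=grab('top','m')
cv2.imwrite('pics/m1.png',cv2.resize(p[60:330,130:400],None,fx=2.2,fy=2.2)[:,:,::-1])
g=np.degrees
for y in(0,-12.2,20): go((529,270,200),down(y,0,-1))
def rect(P):
    (c,s,a)=cv2.minAreaRect(P.astype(np.float32)); return np.round(c,1),np.round(s,1),round(a,1)
for n,im,dd in(('side',p,d),('top',q,e)):
    C=cloud(n,dd);X,Y,Z=[C[...,i] for i in range(3)]
    h=cv2.cvtColor(im,cv2.COLOR_RGB2HSV)
    reg=(dd>0)&(X>430)&(X<620)&(Y>160)&(Y<340)
    for nm,lo,hi in(('grip',95,150),('top',143,153),('barrel',50,90)):
        P=C[reg&(Z>lo)&(Z<hi)]
        if len(P)>4: print(n,nm,len(P),P.mean(0).round(1),rect(P[:,:2]))
E
```

```text
time_s: 12.37
eef_pos: [496.3, -254.2, 206.5]
ee_rot: [0.471, 0.532, 0.463, -0.53]
force: [0.1, -0.1, -0.7]
grip_width: 0.7
[-0.68  0.4   1.45  0.    1.29  1.01]
linear [0.0049, -0.1108, -1.7447] rotation [-0.2556, 0.0041, -0.0107] dist 524.4581615810952 deg 7.330891793162665
linear [0.0049, -0.1108, -1.7447] rotation [0.1702, 0.0029, -0.0111] dist 524.4581615810952 deg 4.887386145253645
linear [0.0049, -0.1108, -1.7447] rotation [-0.9538, 0.0059, -0.0099] dist 524.4581615810952 deg 27.325510866209456
side grip 5 [533.6 283.  147.1] (array([532.5, 283. ]), array([ 5. , 16.7]), 76.0)
side top 6 [532.5 282.5 147.8] (array([532.7, 282.3]), array([ 5.6, 17. ]), 87.4)
top grip 77 [529.2 270.5 136.9] (array([530. , 272.7]), array([25.9, 27.5]), 87.1)
top top 56 [530.2 273.2 147.5] (array([529.5, 273.8]), array([23.2, 23. ]), 89.4)
top barrel 83 [528.7 264.2  79. ] (array([529.8, 269.9]), array([35.1, 43.1]), 77.8)
```

View pics/m1.png

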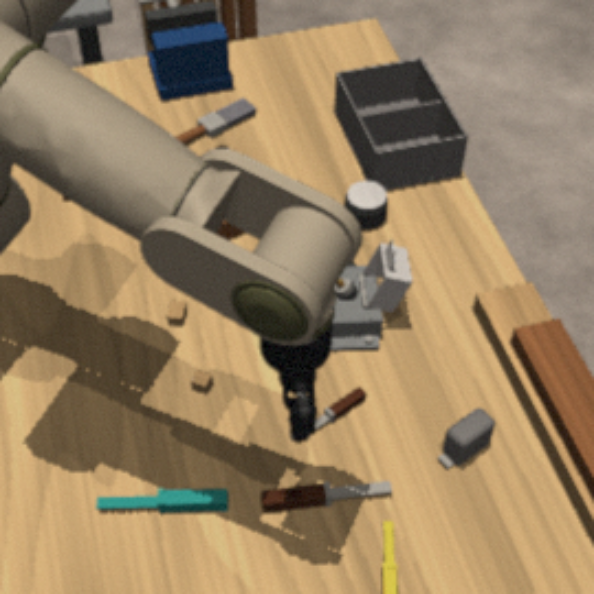

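The opener lies flat near its old place at (325,495), the cover is open and the nipple is exposed. Next is the gun.

```bash
python3 -m jog '[{"linear":[0,-0.03,-0.1],"rotation":[0.05,0,0],"grip":70},{"linear":[0,-0.06,-0.25],"rotation":[0.17,0,0],"grip":70},{"linear":[0,-0.06,-0.4],"rotation":[0.17,0,0],"grip":70},{"linear":[0,-0.06,-0.54],"rotation":[0.17,0,0],"grip":70},{"linear":[0,-0.06,-0.68],"rotation":[0.17,0,0],"grip":70},{"linear":[0,-0.06,-0.82],"rotation":[0.17,0,0],"grip":70},{"linear":[0,-0.06,-0.95],"rotation":[0.17,0,0],"grip":70},{"linear":[0,-0.06,-1],"rotation":[0.17,0,0],"grip":70},{"linear":[0,-0.06,-1],"rotation":[0.17,0,0],"grip":70}]'; python3 - <<'E'
from h import *
go((529.3,271.5,200),down(-12.2,0,-1))
E
```

```text
time_s: 13.22
eef_pos: [514.9, 50.3, 200.1]
ee_rot: [0.446, 0.55, 0.445, -0.549]
force: [-0.2, -0.1, 0.3]
grip_width: 0.82
linear [-0.0003, -0.1055, -0.7312] rotation [0.0093, 0.0013, -0.0048] dist 221.61759568624095 deg 0.30157456004439126
```

```bash
python3 -m jog '[{"linear":[0,-0.02,-0.13],"rotation":[0,0,0],"grip":70},{"linear":[0,-0.04,-0.27],"rotation":[0,0,0],"grip":70},{"linear":[0,-0.06,-0.41],"rotation":[0,0,0],"grip":70},{"linear":[0,-0.08,-0.54],"rotation":[0,0,0],"grip":70},{"linear":[0,-0.1,-0.65],"rotation":[0,0,0],"grip":70},{"linear":[0,-0.1055,-0.7],"rotation":[0,0,0],"grip":70},{"linear":[0,-0.1055,-0.73],"rotation":[0,0,0],"grip":70},{"linear":[0,-0.1055,-0.731],"rotation":[0,0,0],"grip":70},{"linear":[0,-0.1055,-0.731],"rotation":[0,0,0],"grip":70}]'; python3 - <<'E'
from h import *
p,d=grab('side','n');q,e=grab('top','n')
a=cv2.resize(p[80:200,160:320],None,fx=4,fy=4,interpolation=cv2.INTER_CUBIC); cv2.imwrite('pics/n1.png',a[:,:,::-1])
go((529.3,271.5,99.5),down(-12.2,0,-1)); print(sense()['joints'].round(2))
C=cloud('side',d);X,Y,Z=[C[...,i] for i in range(3)]
m=(d>0)&(X>430)&(X<620)&(Y>160)&(Y<340)
for lo,hi in((95,120),(120,145),(145,155),(50,86)):
    P=C[m&(Z>lo)&(Z<hi)]
    if len(P)>4: print(lo,len(P),P.mean(0),cv2.minAreaRect(P[:,:2].astype(np.float32)))
E
```

```text
time_s: 13.97
eef_pos: [529.3, 270.5, 198.9]
ee_rot: [-0.446, -0.549, -0.444, 0.55]
force: [0.8, 0.1, 0.5]
grip_width: 0.817
linear [0.3336, -0.0023, -0.0052] rotation [0.0062, 0.0026, -0.0037] dist 100.07938390682405 deg 0.22014862690582052
[ 0.28  0.49  1.33 -0.    1.33  2.06]
95 44 [526.70786809 263.57988916 107.03100461] ((526.9620361328125, 263.6676940917969), (15.288895606994629, 25.092775344848633), 84.1296615600586)
120 44 [527.75874513 263.40800132 132.39443248] ((527.731689453125, 262.35736083984375), (13.91148853302002, 24.857101440429688), 83.9623031616211)
145 37 [528.96351578 271.34112117 148.43397846] ((529.5303344726562, 269.8044128417969), (26.047908782958984, 23.574800491333008), 77.21881866455078)
50 107 [526.23106168 259.41185027  70.60420527] ((528.3242797851562, 268.5556640625), (41.13127136230469, 42.911155700683594), 85.04783630371094)
```

View pics/n1.png

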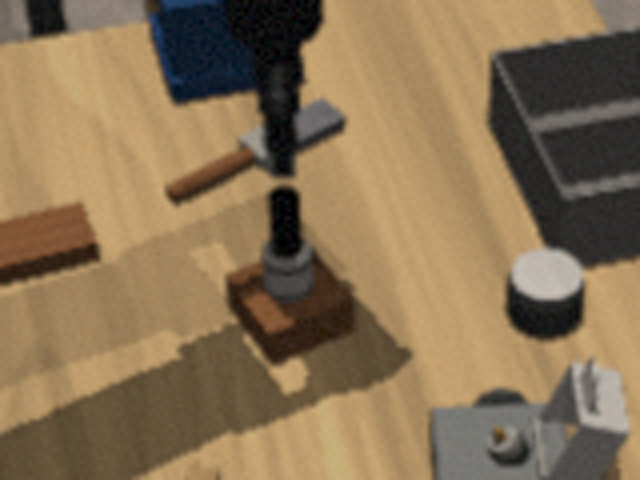

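```bash
python3 -m jog '[{"linear":[0.1,-0.002,-0.003],"rotation":[0,0,0],"grip":70},{"linear":[0.2,-0.002,-0.003],"rotation":[0,0,0],"grip":70},{"linear":[0.28,-0.002,-0.003],"rotation":[0,0,0],"grip":70},{"linear":[0.32,-0.002,-0.003],"rotation":[0,0,0],"grip":70},{"linear":[0.338,-0.002,-0.003],"rotation":[0,0,0],"grip":65},{"linear":[0.338,-0.002,-0.003],"rotation":[0,0,0],"grip":60},{"linear":[0.338,-0.002,-0.003],"rotation":[0,0,0],"grip":45},{"linear":[0.338,-0.002,-0.003],"rotation":[0,0,0],"grip":35},{"linear":[0.338,-0.002,-0.003],"rotation":[0,0,0],"grip":28},{"linear":[0.338,-0.002,-0.003],"rotation":[0,0,0],"grip":15},{"linear":[0.338,-0.002,-0.003],"rotation":[0,0,0],"grip":15},{"linear":[0.338,-0.002,-0.003],"rotation":[0,0,0],"grip":15},{"linear":[0.338,-0.002,-0.003],"rotation":[0,0,0],"grip":15},{"linear":[0.338,-0.002,-0.003],"rotation":[0,0,0],"grip":15}]' 120; python3 - <<'E'
from h import *
s=sense();print(s['grip_width']*85.4,s['force'],tool()[0])
E
```

```text
time_s: 15.23
eef_pos: [529.9, 271.1, 99.6]
ee_rot: [0.446, 0.55, 0.444, -0.549]
force: [0.0, 0.3, 6.0]
grip_width: 0.303
25.83872419409905 [0.027385   0.26577915 6.01008865] [529.93005562 271.07000632  99.62522013]
```

```bash
python3 -m jog '[{"linear":[-0.02,0,0],"rotation":[0,0,0],"grip":15},{"linear":[-0.06,0,0],"rotation":[0,0,0],"grip":15},{"linear":[-0.12,0,0],"rotation":[0,0,0],"grip":15},{"linear":[-0.2,0,0],"rotation":[0,0,0],"grip":15},{"linear":[-0.3,0,0],"rotation":[0,0,0],"grip":15},{"linear":[-0.4,0,0],"rotation":[0,0,0],"grip":15},{"linear":[-0.46,0,0],"rotation":[0,0,0],"grip":15},{"linear":[-0.46,0,0],"rotation":[0,0,0],"grip":15},{"linear":[-0.46,0,0],"rotation":[0,0,0],"grip":15}]' 120; python3 - <<'E'
from h import *
s=sense();print(s['grip_width']*85.4,s['force'],tool()[0])
p,d=grab('side','o');q,e=grab('top','o')
a=cv2.resize(p[60:180,170:320],None,fx=4,fy=4,interpolation=cv2.INTER_CUBIC); cv2.imwrite('pics/o1.png',a[:,:,::-1])
N=[646.4,37.7,76]
for n,im in(('side',p),('top',q)):
    u=proj(n,N);print(n,'model nip',u)
    x,y=int(u[0]),int(u[1]); a=cv2.resize(im[y-18:y+18,x-18:x+18],None,fx=8,fy=8,interpolation=cv2.INTER_NEAREST); cv2.imwrite(f'pics/o_{n}n.png',a[:,:,::-1]); print(x-18,y-18)
    h=cv2.cvtColor(im,cv2.COLOR_RGB2HSV); m=np.zeros(im.shape[:2],bool); m[y-14:y+14,x-14:x+14]=True
    m&=(h[...,1]>90)&(h[...,0]>8)&(h[...,0]<30); v,uu=np.nonzero(m); print(len(v),uu.mean() if len(v) else 0,v.mean() if len(v) else 0,list(zip(uu,v)))
a=cv2.imread('pics/o_siden.png');b=cv2.imread('pics/o_topn.png');cv2.imwrite('pics/o2.png',np.hstack([a,b]))
f=np.array([np.cos(np.radians(12.2)),-np.sin(np.radians(12.2)),0]); ax=np.cos(np.radians(25))*np.array([0,0,1])-np.sin(np.radians(25))*f
go(np.array(N)+ax*(87.6+90),down(-12.2,25,-1))
E
```

```text
time_s: 15.98
eef_pos: [529.2, 271.2, 237.5]
ee_rot: [0.446, 0.551, 0.444, -0.549]
force: [0.3, -1.1, -3.9]
grip_width: 0.302
25.827866745236086 [ 0.25718418 -1.12823612 -3.94496395] [529.19339194 271.16503453 237.47038704]
side model nip [283.38237084 186.94232776]
265 168
219 281.98173515981733 175.7945205479452 [(np.int64(269), np.int64(172)), (np.int64(270), np.int64(172)), (np.int64(271), np.int64(172)), (np.int64(272), np.int64(172)), (np.int64(273), np.int64(172)), (np.int64(274), np.int64(172)), (np.int64(275), np.int64(172)), (np.int64(276), np.int64(172)), (np.int64(277), np.int64(172)), (np.int64(278), np.int64(172)), (np.int64(279), np.int64(172)), (np.int64(280), np.int64(172)), (np.int64(281), np.int64(172)), (np.int64(282), np.int64(172)), (np.int64(283), np.int64(172)), (np.int64(284), np.int64(172)), (np.int64(285), np.int64(172)), (np.int64(286), np.int64(172)), (np.int64(287), np.int64(172)), (np.int64(288), np.int64(172)), (np.int64(289), np.int64(172)), (np.int64(290), np.int64(172)), (np.int64(291), np.int64(172)), (np.int64(292), np.int64(172)), (np.int64(293),
[... 6014 characters left out ...]
), np.int64(180)), (np.int64(284), np.int64(187)), (np.int64(285), np.int64(187)), (np.int64(284), np.int64(188)), (np.int64(285), np.int64(188)), (np.int64(284), np.int64(189)), (np.int64(285), np.int64(189))]
top model nip [246.88702525 152.97708181]
228 134
9 249.88888888888889 147.77777777777777 [(np.int64(255), np.int64(138)), (np.int64(256), np.int64(138)), (np.int64(257), np.int64(138)), (np.int64(246), np.int64(152)), (np.int64(247), np.int64(152)), (np.int64(248), np.int64(152)), (np.int64(246), np.int64(153)), (np.int64(247), np.int64(153)), (np.int64(247), np.int64(154))]
linear [-0.003, 0.2957, 0.678] rotation [0.0071, 0.0022, 0.8705] dist 221.90462246405474 deg 24.93808154754798
```

View pics/o1.png

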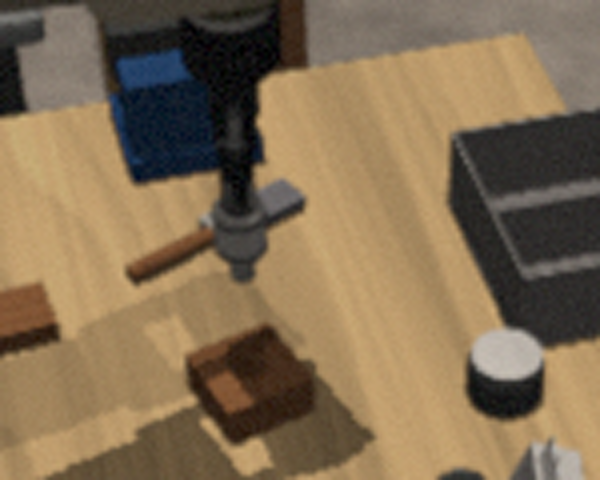

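View pics/o2.png

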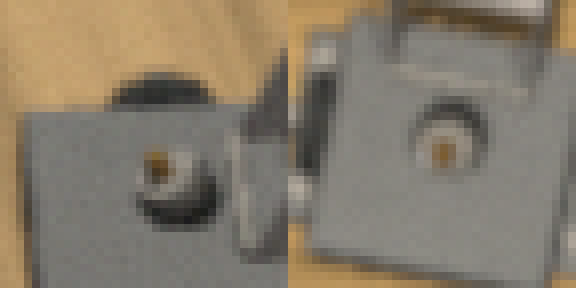

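```bash
python3 - <<'E'
from h import *
f=np.array([np.cos(np.radians(12.2)),-np.sin(np.radians(12.2)),0]); ax=np.cos(np.radians(25))*np.array([0,0,1])-np.sin(np.radians(25))*f
N=np.array([646.4,37.7,76])
for k in(0,-7,-14): print(k,proj('side',N+k*ax),proj('top',N+k*ax))
print(tri((284.6,188.1),(246.9,152.8)),N-5*ax)
# gun barrel vs expected axis in the same views
p,d=load('side','o');q,e=load('top','o');t=tool()[0]
for n,dd in(('side',d),('top',e)):
    C=cloud(n,dd);X,Y,Z=[C[...,i] for i in range(3)]
    for lo,hi in((152,180),(185,222)):
        m=(dd>0)&(X>480)&(X<580)&(Y>220)&(Y<320)&(Z>lo)&(Z<hi);P=C[m]
        if len(P)>5: print(n,lo,len(P),P.mean(0).round(1),cv2.minAreaRect(P[:,:2].astype(np.float32)))
for z in(150,195): print(proj('side',[t[0],t[1],z]))
print(t)
E
```

```text
0 [283.38237084 186.94232776] [246.88702525 152.97708181]
-7 [284.21457708 188.20210881] [247.14039825 152.40203982]
-14 [285.04122817 189.45348055] [247.39115293 151.83294024]
[649.36407558  37.69427057  69.17106769] [648.46536903  37.25345141  71.46846106]
side 152 29 [527.2 264.2 161.4] ((528.4146728515625, 263.6351318359375), (21.895814895629883, 16.778949737548828), 0.8366615772247314)
side 185 117 [524.3 255.5 203.3] ((528.4720458984375, 258.6019592285156), (44.78392028808594, 26.633602142333984), 1.5801973342895508)
top 185 19 [531.3 260.  207. ] ((527.7551879882812, 260.6689453125), (12.988851547241211, 42.15140914916992), 86.02456665039062)
[230.12258269 128.92273474]
[229.49630198 118.59461367]
[528.62467747 270.97163842 235.58153456]
```

```bash
python3 -m jog '[{"linear":[-0.02,0.02,0.08],"rotation":[0,0,0.1],"grip":15},{"linear":[-0.02,0.06,0.18],"rotation":[0,0,0.25],"grip":15},{"linear":[-0.02,0.1,0.28],"rotation":[0,0,0.4],"grip":15},{"linear":[-0.02,0.14,0.38],"rotation":[0,0,0.55],"grip":15},{"linear":[-0.01,0.19,0.48],"rotation":[0,0,0.7],"grip":15},{"linear":[0,0.24,0.58],"rotation":[0,0,0.8],"grip":15},{"linear":[0,0.28,0.65],"rotation":[0,0,0.87],"grip":15},{"linear":[0,0.296,0.678],"rotation":[0.007,0,0.87],"grip":15},{"linear":[0,0.296,0.678],"rotation":[0.007,0,0.87],"grip":15},{"linear":[0,0.296,0.678],"rotation":[0.007,0,0.87],"grip":15}]' 120; cat > ins.py <<'E'
from h import *
f=np.array([np.cos(np.radians(12.2)),-np.sin(np.radians(12.2)),0]); ax=np.cos(np.radians(25))*np.array([0,0,1])-np.sin(np.radians(25))*f
l=np.cross(ax,f); l/=np.linalg.norm(l); g=np.cross(l,ax)
N=np.array([646.4,37.7,76])
def st():
    s=sense(); t,r=tool(); x=-r.as_matrix()[:,0]; F=np.array(s['force'])
    m=t-87.6*x; print('mouth off: axial',(m-N)@ax,'g',(m-N)@g,'lat',(m-N)@l,'tilt err deg',np.degrees(np.arccos(min(1,x@ax))),'F ax/g/l',F@ax,F@g,F@l,'w',s['grip_width']*85.4,'t',s['time_s'],'j',s['joints'].round(2))
def to(h,dg=0,dl=0): go(N+ax*(87.6+h)+dg*g+dl*l,down(-12.2,25,-1))
E
python3 - <<'E'
from ins import *
st(); to(30)
E
```

```text
time_s: 16.92
eef_pos: [572.8, 53.8, 235.1]
ee_rot: [0.552, 0.633, 0.315, -0.442]
force: [-0.0, 0.4, -2.7]
grip_width: 0.302
mouth off: axial 88.41498786889333 g -1.3060809380547242 lat 0.07360728166907968 tilt err deg 0.18310543719790945 F ax/g/l -2.3934580063840736 -1.2498204857503932 0.3620887634901249 w 25.7631579095576 t 16.9167 j [-0.09  0.22  1.67 -0.07  0.82  1.74]
linear [0.1947, 0.0041, 0.0004] rotation [-0.0008, 0.0024, 0.0059] dist 58.42416985896937 deg 0.18464880297590666
```

```bash
python3 -m jog '[{"linear":[0.05,0.004,0],"rotation":[0,0,0.006],"grip":15},{"linear":[0.1,0.004,0],"rotation":[0,0,0.006],"grip":15},{"linear":[0.15,0.004,0],"rotation":[0,0,0.006],"grip":15},{"linear":[0.19,0.004,0],"rotation":[0,0,0.006],"grip":15},{"linear":[0.22,0.004,0],"rotation":[0,0,0.006],"grip":15},{"linear":[0.24,0.004,0],"rotation":[0,0,0.006],"grip":15},{"linear":[0.24,0.004,0],"rotation":[0,0,0.006],"grip":15}]'; python3 - <<'E'
from ins import *
st(); to(4)
p,d=grab('side','r');q,e=grab('top','r')
a=cv2.resize(p[130:220,235:325],None,fx=6,fy=6,interpolation=cv2.INTER_CUBIC); cv2.imwrite('pics/r1.png',a[:,:,::-1])
t,r=tool();x=-r.as_matrix()[:,0]
for k in(-87.6,-57.6,-50,-15): print(k,((proj('side',t+k*x)-[235,130])*6).round(0))
for k in(0,-7,-14): print('nip',((proj('side',N+k*ax)-[235,130])*6).round(0))
E
```

```text
time_s: 17.5
eef_pos: [603.3, 47.5, 169.0]
ee_rot: [0.552, 0.633, 0.315, -0.442]
force: [0.7, 0.2, -3.7]
grip_width: 0.302
mouth off: axial 15.381491395962453 g -0.9521066388108131 lat 0.3798390713923065 tilt err deg 0.12971454170718455 F ax/g/l -3.6413475472133627 -0.975232227926178 0.3758559305276117 w 25.77894163437301 t 17.5 j [-0.09  0.35  1.68 -0.08  0.68  1.74]
linear [0.0379, 0.0027, 0.0016] rotation [0.0002, 0.0022, 0.0039] dist 11.417973650100013 deg 0.12979493566090228
-87.6 [278. 323.]
-57.6 [256. 289.]
-50 [251. 281.]
-15 [224. 240.]
nip [290. 342.]
nip [295. 349.]
nip [300. 357.]
```

View pics/r1.png

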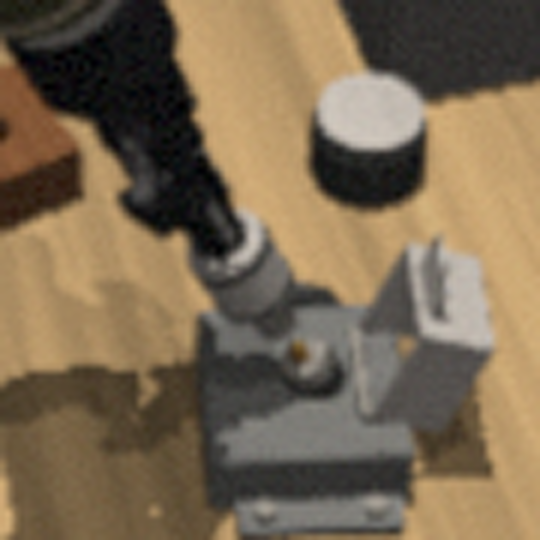

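```bash
python3 -m jog '[{"linear":[0.015,0.003,0.001],"rotation":[0,0,0.004],"grip":15},{"linear":[0.03,0.003,0.001],"rotation":[0,0,0.004],"grip":15},{"linear":[0.045,0.003,0.001],"rotation":[0,0,0.004],"grip":15},{"linear":[0.055,0.003,0.001],"rotation":[0,0,0.004],"grip":15},{"linear":[0.065,0.003,0.001],"rotation":[0,0,0.004],"grip":15},{"linear":[0.072,0.003,0.001],"rotation":[0,0,0.004],"grip":15},{"linear":[0.072,0.003,0.001],"rotation":[0,0,0.004],"grip":15}]'; python3 - <<'E'
from ins import *
st(); to(-12)
p,d=grab('side','s')
a=cv2.resize(p[130:220,235:325],None,fx=6,fy=6,interpolation=cv2.INTER_CUBIC); cv2.imwrite('pics/s1.png',a[:,:,::-1])
E
```

```text
time_s: 18.18
eef_pos: [613.1, 44.9, 150.8]
ee_rot: [0.553, 0.633, 0.314, -0.441]
force: [0.6, -0.9, -3.1]
grip_width: 0.303
mouth off: axial -5.389979351643752 g 0.9262718094154521 lat -0.10568528460083638 tilt err deg 0.11179931804293004 F ax/g/l -3.112678261786712 -0.5487641198445982 -0.7196829757457903 w 25.852916072321896 t 18.1833 j [-0.1   0.39  1.68 -0.09  0.64  1.75]
linear [0.022, -0.0026, -0.0001] rotation [-0.0005, 0.0021, -0.0033] dist 6.656089910666039 deg 0.11285624598261927
```

View pics/s1.png

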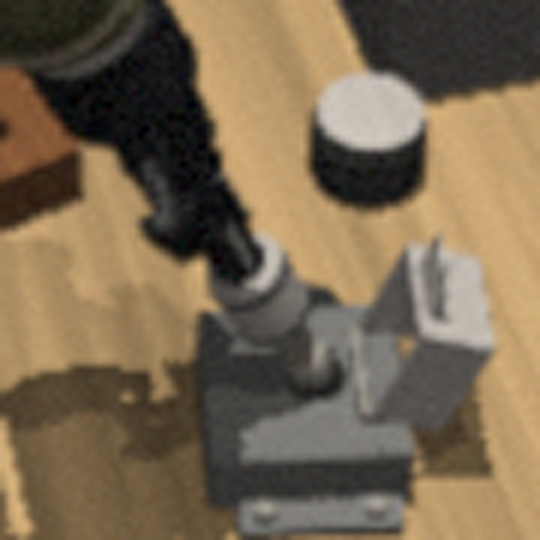

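The coupler covers the pin at crop (300,360), with no side load.

```bash
python3 -m jog '[{"linear":[0.006,-0.001,0],"rotation":[0,0,0],"grip":15},{"linear":[0.012,-0.0015,0],"rotation":[0,0,0],"grip":15},{"linear":[0.018,-0.002,0],"rotation":[0,0,0],"grip":15},{"linear":[0.024,-0.002,0],"rotation":[0,0,0],"grip":15},{"linear":[0.024,-0.002,0],"rotation":[0,0,0],"grip":15}]'; python3 - <<'E'
from ins import *
st(); to(-18)
E
```

```text
time_s: 18.65
eef_pos: [615.5, 44.3, 143.9]
ee_rot: [0.553, 0.633, 0.314, -0.441]
force: [0.1, 0.4, -3.5]
grip_width: 0.304
mouth off: axial -12.680590963312328 g 0.2226657877414264 lat -0.14730062358664653 tilt err deg 0.1012167375989262 F ax/g/l -3.1831144406864835 -1.4292257355071962 0.38161288558526757 w 25.924030166697975 t 18.65 j [-0.1   0.41  1.68 -0.09  0.62  1.75]
linear [0.0177, -0.0004, -0.0002] rotation [-0.0004, 0.0023, -0.0027] dist 5.320504776341055 deg 0.10188907643326703
```

```bash
python3 -m jog '[{"linear":[0.003,0,0],"rotation":[0,0,0],"grip":15},{"linear":[0.006,0,0],"rotation":[0,0,0],"grip":15},{"linear":[0.009,0,0],"rotation":[0,0,0],"grip":15},{"linear":[0.012,0,0],"rotation":[0,0,0],"grip":15},{"linear":[0.012,0,0],"rotation":[0,0,0],"grip":15}]'; python3 - <<'E'
from ins import *
st()
E
```

```text
time_s: 19.07
eef_pos: [617.1, 44.1, 141.8]
ee_rot: [0.553, 0.634, 0.313, -0.441]
force: [-6.8, 0.0, 7.7]
grip_width: 0.298
mouth off: axial -15.331389798739968 g 0.8593502077117319 lat -0.048803649147396655 tilt err deg 0.1523205876348628 F ax/g/l 9.799422596705389 -2.7714625358851155 -1.3942912297861978 w 25.461776717971425 t 19.0667 j [-0.1   0.41  1.68 -0.09  0.62  1.75]
```

```bash
python3 -m jog '[{"linear":[0.005,0,0],"rotation":[0,0,0],"grip":15},{"linear":[0.01,-0.001,0],"rotation":[0,0,0],"grip":15},{"linear":[0.015,-0.002,0],"rotation":[0,0,0],"grip":15},{"linear":[0.02,-0.002,0],"rotation":[0,0,0],"grip":15},{"linear":[0.024,-0.002,0],"rotation":[0,0,0],"grip":15},{"linear":[0.028,-0.002,0],"rotation":[0,0,0],"grip":15},{"linear":[0.028,-0.002,0],"rotation":[0,0,0],"grip":15}]'; python3 - <<'E'
from ins import *
st()
E
```

```text
time_s: 19.65
eef_pos: [620.3, 43.5, 135.1]
ee_rot: [0.554, 0.634, 0.313, -0.44]
force: [-9.1, 0.5, 10.7]
grip_width: 0.301
mouth off: axial -22.686387754753852 g 1.0365445813673162 lat 0.016830130289122364 tilt err deg 0.21476352614549576 F ax/g/l 13.509117215847386 -3.6366116245961106 -1.386786943646173 w 25.68397047824924 t 19.65 j [-0.1   0.43  1.67 -0.09  0.61  1.75]
```

```bash
python3 -m jog '[{"linear":[0.002,-0.002,0],"rotation":[0,0,0],"grip":15},{"linear":[0.004,-0.002,0],"rotation":[0,0,0],"grip":15},{"linear":[0.004,-0.002,0],"rotation":[0,0,0],"grip":15}]'; python3 - <<'E'
from ins import *
st()
p,d=grab('side','u');q,e=grab('top','u')
a=cv2.resize(p[130:220,235:325],None,fx=6,fy=6,interpolation=cv2.INTER_CUBIC); cv2.imwrite('pics/u1.png',a[:,:,::-1])
t,r=tool();x=-r.as_matrix()[:,0]
for k in(-87.6,-57.6,-12.6): print(k,((proj('side',t+k*x)-[235,130])*6).round(0))
E
```

```text
time_s: 19.9
eef_pos: [620.3, 43.5, 135.1]
ee_rot: [0.554, 0.634, 0.313, -0.44]
force: [-11.2, 0.5, 12.1]
grip_width: 0.302
mouth off: axial -22.69702809577151 g 1.1448203708060287 lat 0.026824074137175427 tilt err deg 0.2758708431740947 F ax/g/l 15.645117181280272 -4.87981487258856 -1.8833259245617706 w 25.76182048620283 t 19.9 j [-0.1   0.43  1.67 -0.09  0.6   1.75]
-87.6 [308. 365.]
-57.6 [287. 333.]
-12.6 [253. 283.]
```

View pics/u1.png

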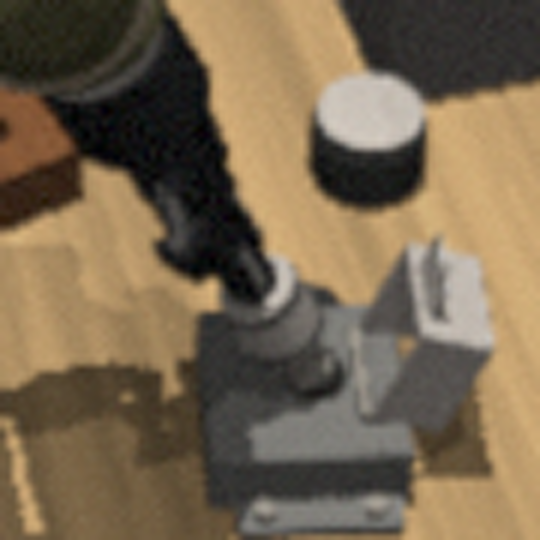

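```bash
python3 -m jog '[{"linear":[0.003,-0.003,0],"rotation":[0,0,0],"grip":15},{"linear":[0.005,-0.003,0],"rotation":[0,0,-0.004],"grip":15},{"linear":[0.005,-0.003,0],"rotation":[0,0,-0.004],"grip":15},{"linear":[0.005,-0.003,0],"rotation":[0,0,-0.004],"grip":15},{"linear":[0.005,-0.003,0],"rotation":[0,0,-0.004],"grip":15},{"linear":[0.005,-0.003,0],"rotation":[0,0,-0.004],"grip":15},{"linear":[0.005,-0.003,0],"rotation":[0,0,-0.004],"grip":15},{"linear":[0.005,-0.003,0],"rotation":[0,0,-0.004],"grip":15}]'; python3 - <<'E'
from ins import *
st()
q,e=grab('top','v');p,d=grab('side','v')
cv2.imwrite('pics/v1.png',np.hstack([cv2.resize(q[100:260,130:420],None,fx=1.6,fy=1.6)[:256], cv2.resize(p[150:320,180:380],(300,256))])[:,:,::-1])
st()
E
```

```text
time_s: 20.67
eef_pos: [620.3, 43.6, 135.1]
ee_rot: [0.554, 0.634, 0.313, -0.44]
force: [-10.5, 0.4, 14.6]
grip_width: 0.301
mouth off: axial -22.71974574680659 g 1.0772154831501362 lat 0.11256901559586434 tilt err deg 0.2620249269985602 F ax/g/l 17.56410825530099 -3.177739174212177 -1.8671107991627196 w 25.7346017800432 t 20.6667 j [-0.1   0.43  1.67 -0.09  0.6   1.75]
mouth off: axial -22.70518732929672 g 1.1013702975803774 lat 0.08595175539342241 tilt err deg 0.26521430435676946 F ax/g/l 17.598935338698304 -4.562395755106084 -2.204239610213172 w 25.702410353493025 t 20.7667 j [-0.1   0.43  1.67 -0.09  0.6   1.75]
```

View pics/v1.png

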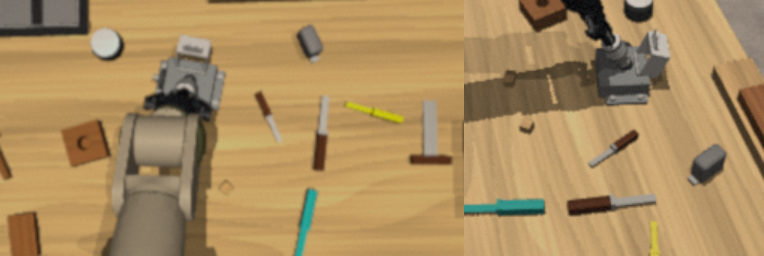

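The pose holds steady: the depth has stopped at 22.7 mm against 23 mm nominal, with about 20 N of push. The opener is flat, the cover is open and the other things are in place. I hand in.

```bash
python3 -c "
from rig import finish_job
print(finish_job())"
```

```text
the job is handed in; nothing more can be done
None
```

I finished the job and handed it in at about 21 s of the 72 s allowed. I got no verdict back.

- **Cover:** I pried it up with the blade of the large dark-handled opener and swung it past upright, about 105° going by the path I drove. It was still open in the last pictures.
- **Opener:** it is lying flat on the bench, about where it started.
- **Grease gun:** I took it from the stand and pushed it onto the tilted nipple. It is still gripped and pressing.

**Last checks:**
- **Depth:** the coupler mouth stopped 22.7 mm past the nipple's tip, against 23 mm nominal with the collar at its stop. It did not move when I pushed further.
- **Push:** the reading was about 17.6 N along the nipple's axis, or about 20 N allowing for the gun's weight. That is above the roughly 13 N at which the collar gives, so I take the collar to be at its stop; the pictures can't show this directly.
- **Alignment:** the gun was within 0.3° of my estimated nipple axis.
- **Small disagreement:** the mouth sat about 1.1 mm off my estimate of the nipple centre, towards the hinge, with about 3–5 N of side force. My corrections did not fully remove either.
- **Other things on the bench:** those visible in the last pictures looked unmoved. I didn't measure each one.

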